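# Rack the loaded tampers heavy end down

### The arm

A 6-joint arm with a two-finger parallel gripper is mounted at the origin on the work surface. World frame = base frame: x ahead of the robot, y to its left, z up, the work surface at z = 0. Lengths are in m, angles in rad, forces in N, time in s.
With the tool pointing down it reaches from about 0.35 to 0.85 m from the base axis. Payload 8.1 kg.
Tool frame: the origin (TCP) lies between the finger pads; the fingertips stand 8 mm ahead of it and the grasp point (between the pads) lies 11 mm behind it (robot.tip_reach is the y of the fingertips in the tool frame, in m); y points along the fingers, z is the direction in which the jaws open and shut, and the axes are right-handed (so a half turn about y gives the same grasp; the last joint's range is limited). The gripper opens to 93 mm and grips with 3 to 60 N. Pads are 15 mm wide; open, the fingers measure 128 mm over their backs; the gripper's body (75 mm by 188 mm) begins 65 mm behind the grasp point.
Start: joints at [1.16, 0.13, 1.488, -0, 1.523, -0.085], TCP at [0.192, 0.568, 0.227] pointing down, gripper open.
Joint ranges: [-2.96, 2.96], [-0.89, 2.26], [0.02, 2.5], [-1.34, 4.48], [0, 2.73], [-2.66, 2.66]. Speed limits (rad/s): [2.39, 2.39, 2.79, 3.14, 3.14, 3.14].

### API

Orientations are given as a rotation vector (axis times angle).
In Python, from plant import robot gives the robot as it stands.
- The arm moves only by the tool carry_out, never from a script. Its argument "increments" is a list of rows, each an object with "linear": the shift along the tool's x, y, z in m, a list of three; "yaw": the turn about the tool's y in rad. A call has 1 to 5 rows; each row is the pose to reach, as a shift and turn from the pose measured when the call began, along the tool's axes at that moment; what a row does not reach only later rows make up. A row lasts 1/8 s, in which the tool goes at most 62.5 mm and 10.7 degrees, less where a joint would pass 70% of its speed; a pose out of reach is approached as far as the arm can. A call with a gripper value outside its range is refused whole. "gripper" is the opening, from 0 (shut) to 1 (fully open), set as the call begins (left out, the last holds). The fingers move at their own pace and stop on an object; "newtons" is the grip in N (left out, the last holds). Time passes only in rows, so rows that repeat a pose let the fingers close. It gives the time, the measured TCP pose, the force and the opening at its end, in the units of the state.
- robot.read_state(): the state, without advancing time (a new reading comes with each control period).
- robot.read_camera(name): name is "scene" or "side" or "wrist"; returns the picture (480x640x3 uint8, blue, green, red); there is no depth.
- robot.camera_params(name): a dict with "fov_y" (degrees; the focal length in pixels is half the picture's height over the tangent of half this angle, whatever the lens; pixels are square), "cx", "cy" (the principal point, pixels), "k1" (the pictures are not rectified: a ray, as slopes to the right and down, at radius r is drawn at 1 + k1 r^2 times it, then the intrinsics apply), "R" (3x3) and "t" (3): a world point X has camera coordinates R X + t. Camera axes: x right, y down, z forward; pixel columns grow to the right and rows downward; lengths in m; the calibration is good to about 2 mm. A picture is of the moment at which its call begins: read the wrist's pose just before it. camera_params takes no time and is no camera call; for the wrist camera it gives the pose at the moment of the call.
- robot.close_job(): hands the job in, once; it reports no verdict.
The state is a dict: "t": time; "q": joint angles; "dq": joint speeds; "joint_torque": joint torques, N m; "tool_pos": TCP position; "orientation": TCP orientation; "force": force on the tool from outside, world axes, zero at the start; "wrist_torque": the same for the moment, N m; "opening": finger opening in m.
Only numpy, scipy, OpenCV 4.12 (cv2) and the standard library are available. Lean on these libraries where they do the work, as an engineer would, in place of code of your own. Each camera call takes 0.05 s, during which the arm holds its last target.

### The job

Put the two loose wooden tampers away in the two empty stalls of the sloping rack, each lying along its stall with its heavy end down at the lip. Both ends look the same, so lift each one by the middle to feel which end is heavy; one put in the wrong way round topples over the back, which must not happen. Leave the tamper already in the rack and the other things on the counter as they are.

Things in the scene. Friction and masses are not known exactly. Their poses are not given: they have to be found in the camera images.
- tamper_a_mid (a point): First loose wooden tamper, 170 mm long, lying on the counter, both ends alike: a square grip bar 24 mm thick, 82 mm long, in the middle; at each end a head 40 x 40 mm, 36 mm long, with a thin dark collar. It lies on its heads. Point: centre of the bar, half-way up, 20 mm above the counter; x along the tamper, z up.
- tamper_b_mid (a point): Second loose wooden tamper, 170 mm long, lying on the counter, both ends alike: a square grip bar 24 mm thick, 82 mm long, in the middle; at each end a head 40 x 40 mm, 36 mm long, with a thin dark collar. It lies on its heads. Point: centre of the bar, half-way up, 20 mm above the counter; x along the tamper, z up.
- tamper_a: First loose tamper. Weight: a steel core is hidden in one end, either one, by chance each time. The whole weighs about 0.4 kg (varies) and balances about 40 mm from the middle towards the heavy end, so held level by the middle it turns the gripper with about 0.16 N m. Origin 20 mm below the centre, on the underside; the x axis's sign tells nothing of the weight.
- tamper_b: Second loose tamper. Weight: a steel core is hidden in one end, either one, by chance each time. The whole weighs about 0.4 kg (varies) and balances about 40 mm from the middle towards the heavy end, so held level by the middle it turns the gripper with about 0.16 N m. Origin 20 mm below the centre, on the underside; the x axis's sign tells nothing of the weight.
- board: Sloping board of the fixed dark red rack, 250 mm wide. Origin on its top surface, middle of the lower edge, 45 mm above the counter; x up the slope (20 degrees, away from the robot), y to the left, z square off it. Lip at x = 0, 18 mm high. Stalls at y = -80, 0, +80 mm, 50 mm wide between cheeks 15 mm high (x 0 to 45 mm) that take the lower head.
- right_stall (a point): Seated centre of a tamper in the empty right stall (seen from the robot): board frame (86, -80, 20) mm, tamper along the board's x axis, head at the lip. Axes as the board. A cork rest 8 mm high, 20 mm wide (board x 52 to 72 mm) carries the bar; the board ends at x = 76 mm and the rest overhangs, so heavy end up topples over the back.
- middle_stall (a point): The same for the empty middle stall: board frame (86, 0, 20) mm. Axes as the board.
- tamper_c: A third such tamper, already stored heavy end down in the left stall (board y = +80 mm), not to be moved. Origin on its underside, mid-length.
- mortar: Bystander: brass mortar, 100 mm across, 75 mm tall; origin at the centre of its underside
- brush_pot: Bystander: square wooden pot of brushes, 75 mm wide, about 210 mm tall; origin at the centre of its underside
- jar: Bystander: lidded amber jar, 68 mm across, 100 mm tall; origin at the centre of its underside
- weight_big: Bystander: brass weight, 38 mm across, 42 mm tall; origin at the centre of its underside
- weight_small: Bystander: brass weight, 28 mm across, 30 mm tall; origin at the centre of its underside
Things that resemble listed ones, but are neither listed nor needed, are in the scene too. What is shaped like the tamper_a but purple or yellow is not meant.

How it is judged:
At the end, for the whole second after the job is handed in: Each of the two tampers lies at rest in one of the two empty stalls, its centre within 20 mm of the seated point and its length within 10 degrees of the slope, released; it stays only if its heavy end is the lower one ((distance between tamper_a_mid and right_stall below 0.02 m or distance between tamper_a_mid and middle_stall below 0.02 m) and angle between the x axis of each of tamper_a, tamper_b and the x axis of board, either way round below 0.17 rad and linear speed of each of tamper_a, tamper_b below 0.02 m/s and angular speed of each of tamper_a, tamper_b below 0.15 rad/s and (distance between tamper_b_mid and right_stall below 0.02 m or distance between tamper_b_mid and middle_stall below 0.02 m)); the robot touches nothing.
It fails at once if a tamper topples over the back of the rack ((height (world z) of tamper_a_mid below 0.08 m and x of tamper_a_mid in the frame of board between 0.04 and 0.3 m and y of tamper_a_mid in the frame of board between -0.14 and 0.14 m) or (height (world z) of tamper_b_mid below 0.08 m and x of tamper_b_mid in the frame of board between 0.04 and 0.3 m and y of tamper_b_mid in the frame of board between -0.14 and 0.14 m)).
It fails at once if the tamper already in the rack is moved more than 20 mm (distance of tamper_c from where it was at the start of the episode above 0.02 m).
It fails at once if another thing on the counter is moved more than 30 mm (distance of any of mortar, brush_pot, jar, weight_big, weight_small from where it was at the start of the episode above 0.03 m).
It also fails if it takes over 64 s, if anything falls off the work surface, if the arm or the gripper's body presses on something with over 40 N, if the wrist force passes 120 N, or if a joint passes its speed limit or range.

## Working session

There is one attempt and no reset: what is moved stays moved. The work goes in short steps, Python scripts to look and compute and a tool call to move; the robot and the scene stay as the last step left them, time stands still between calls to the robot, and variables do not carry over. Pictures are saved under pics/ and viewed, and the job is handed in when it is done.

Besides the shell and the picture viewer there is one more tool, called after "Request:" as a command line: name --argument value ..., lists and objects as JSON in quotes. carry_out: Moves the arm, as the interface text tells. Its arguments: {"type":"object","properties":{"increments":{"type":"array","items":{"type":"object","properties":{"linear":{"type":"array","items":{"type":"number"}},"yaw":{"type":"number"}}}},"gripper":{"type":"number"},"newtons":{"type":"number"}},"required":["increments"]}

```bash
ls; mkdir -p pics
python3 - <<'E'
from plant import robot
import cv2,numpy as np
s=robot.read_state()
for k,v in s.items(): print(k,np.round(v,4))
print(robot.tip_reach)
for n in ("scene","side","wrist"):
    p=robot.camera_params(n); print(n,{k:np.round(v,4).tolist() for k,v in p.items()})
    cv2.imwrite(f"pics/{n}0.png",robot.read_camera(n))
E
```

```text
pics
t 0.0
q [ 1.1596  0.1311  1.4892 -0.      1.523  -0.0854]
dq [-0.0007 -0.0003  0.0011 -0.0003  0.0012 -0.0002]
joint_torque [-6.00000e-04 -5.59831e+01 -4.91764e+01  7.69000e-02  3.57000e-02
 -2.00000e-04]
tool_pos [0.1918 0.568  0.2256]
orientation [-1.5574  0.256  -0.2554]
force [ 0.008   0.4056 -0.008 ]
wrist_torque [ 0.0221  0.0171 -0.0525]
opening 0.093
0.008
scene {'fov_y': 49.0752, 'cx': 321.5113, 'cy': 244.3034, 'k1': 0.0549, 'R': [[0.024, 0.9997, -0.0068], [0.868, -0.0242, -0.496], [-0.496, 0.006, -0.8683]], 't': [-0.0044, -0.4206, 1.4307]}
side {'fov_y': 48.6356, 'cx': 315.778, 'cy': 236.1936, 'k1': -0.0326, 'R': [[0.9915, -0.1299, -0.0111], [-0.0809, -0.5467, -0.8334], [0.1022, 0.8272, -0.5526]], 't': [-0.5241, 0.1314, 1.2172]}
wrist {'fov_y': 66.4637, 'cx': 312.6882, 'cy': 235.1077, 'k1': -0.0475, 'R': [[0.32, 0.9474, -0.002], [0.9053, -0.3052, 0.2953], [0.2792, -0.0963, -0.9554]], 't': [-0.5984, -0.034, 0.3928]}
```

View pics/scene0.png

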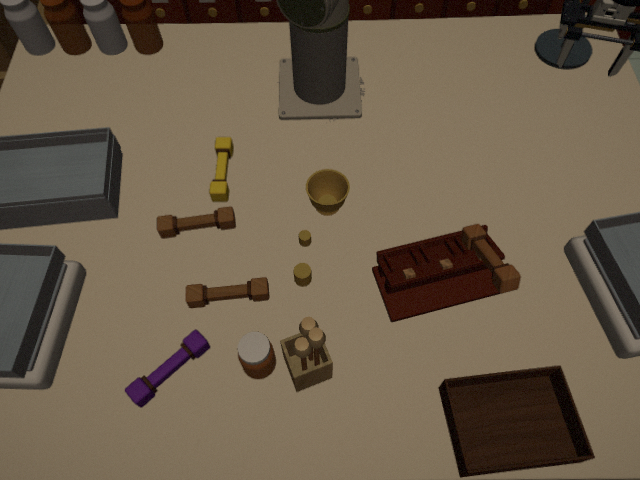

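View pics/side0.png

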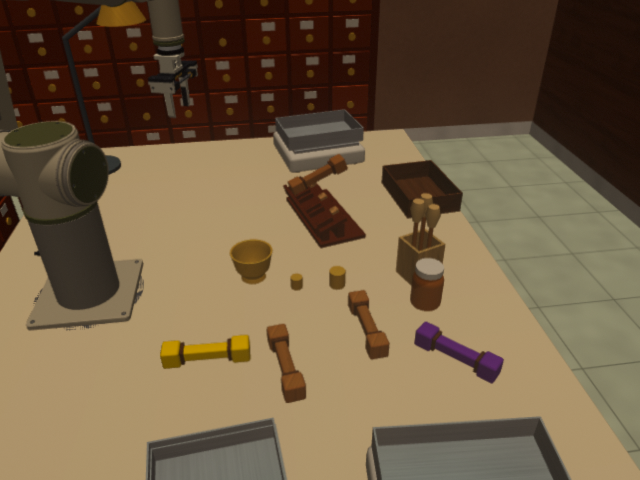

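View pics/wrist0.png

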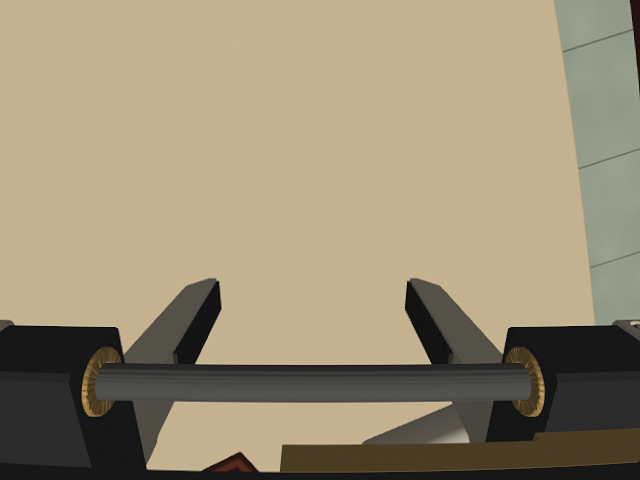

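The scene view shows the two brown loose tampers at about (196,222) and (228,292). The rack is at about (440,270), with tamper_c on its image-right side (robot's left). The purple and yellow tampers are decoys. I'll zoom in on the rack next.

Run:
```python
import cv2
a=cv2.imread("pics/scene0.png"); b=cv2.imread("pics/side0.png")
cv2.imwrite("pics/z1.png",cv2.convertScaleAbs(cv2.resize(a[215:325,360:530],None,fx=4.7,fy=4.7,interpolation=cv2.INTER_CUBIC),alpha=1.8))
cv2.imwrite("pics/z2.png",cv2.convertScaleAbs(cv2.resize(b[150:250,270:375],None,fx=6,fy=6,interpolation=cv2.INTER_CUBIC)[:600],alpha=1.8))
```

```text
(no output)
```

View pics/z1.png

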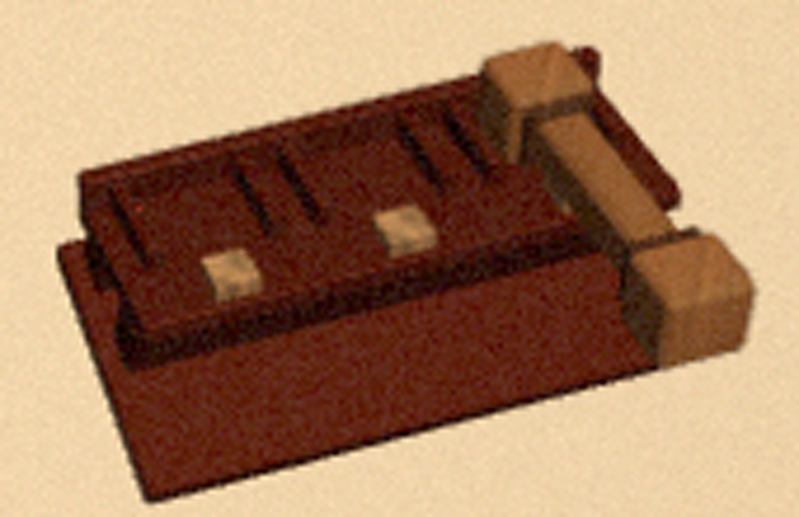

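View pics/z2.png

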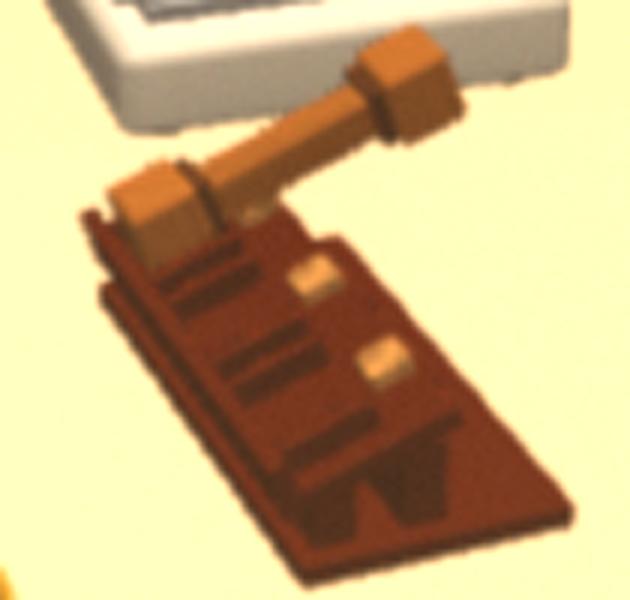

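```bash
cat > h.py <<'E'
import cv2,numpy as np
def K(p):
    f=240/np.tan(np.radians(p["fov_y"]/2)); return np.array([[f,0,p["cx"]],[0,f,p["cy"]],[0,0,1]]),np.array([p["k1"],0,0,0.])
def ray(p,uv):
    k,d=K(p); n=cv2.undistortPoints(np.array(uv,float).reshape(-1,1,2),k,d).reshape(-1,2)
    R=np.array(p["R"]);t=np.array(p["t"]); return -R.T@t,np.c_[n,np.ones(len(n))]@R
def onz(p,uv,z):
    c,d=ray(p,uv); return c+d*((z-c[2])/d[:,2])[:,None]
def tri(p1,u1,p2,u2):
    c1,d1=ray(p1,u1);c2,d2=ray(p2,u2);out=[]
    for a,b in zip(d1,d2):
        s=np.linalg.lstsq(np.c_[a,-b],c2-c1,rcond=None)[0]; x,y=c1+s[0]*a,c2+s[1]*b; out.append(np.r_[(x+y)/2,np.linalg.norm(x-y)])
    return np.array(out)
def proj(p,X):
    k,d=K(p); return cv2.projectPoints(np.array(X,float).reshape(-1,1,3),cv2.Rodrigues(np.array(p["R"]))[0],np.array(p["t"],float),k,d)[0].reshape(-1,2)
E
python3 - <<'E'
from plant import robot
from h import *
a=cv2.imread("pics/scene0.png"); b=cv2.imread("pics/side0.png")
ps,pd=robot.camera_params("scene"),robot.camera_params("side")
np.set_printoptions(precision=4,suppress=True)
for n,im,p in(("scene",a,ps),("side",b,pd)):
    h=cv2.cvtColor(im,cv2.COLOR_BGR2HSV)
    m=((h[...,0]>=5)&(h[...,0]<=16)&(h[...,1]>120)&(h[...,2]>45)).astype(np.uint8)*255
    m=cv2.morphologyEx(m,cv2.MORPH_CLOSE,np.ones((5,5)))
    cv2.imwrite(f"pics/m_{n}.png",m)
    for c in cv2.findContours(m,cv2.RETR_EXTERNAL,cv2.CHAIN_APPROX_NONE)[0]:
        if cv2.contourArea(c)>300:
            r=cv2.minAreaRect(c); M=cv2.moments(c)
            print(n,cv2.contourArea(c),M['m10']/M['m00'],M['m01']/M['m00'],r)
z1=lambda u:np.array(u)/4.7+[360,215]; z2=lambda u:np.array(u)/6+[270,150]
# same features: cork tops centre; lip ends top; 
S=z1([(230,268),(405,228),(80,178),(597,50)]); D=z2([(386,356),(315,273),(90,216),(90,216)])
print(tri(ps,S[:2],pd,D[:2]))
print(onz(ps,S[:2],.0737),onz(pd,D[:2],.0737))
print("lip scene",onz(ps,S[2:],.062))
E
```

```text
scene 6735.5 510.5028332467275 428.92096602578374 ((512.2557373046875, 427.488525390625), (77.83076477050781, 116.73905181884766), 82.67359161376953)
scene 461.0 260.64316702819957 366.69197396963125 ((259.4895324707031, 363.0511474609375), (29.241601943969727, 35.66896438598633), 67.89054870605469)
scene 932.0 311.5450643776824 366.17167381974247 ((313.2880554199219, 359.7394104003906), (36.80402374267578, 62.17233657836914), 2.862405300140381)
scene 1315.0 226.5874524714829 292.2973384030418 ((226.836669921875, 292.3663024902344), (22.985361099243164, 82.98609924316406), 84.2894058227539)
scene 8485.0 443.82247102730304 271.73278334315455 ((445.5751953125, 269.4990234375), (73.1695556640625, 139.68069458007812), 75.20323944091797)
scene 1153.5 194.98006068487211 221.86288108654816 ((195.25001525878906, 221.75001525878906), (21.920310974121094, 78.06459045410156), 81.8698959350586)
scene 1209.0 142.99558864074993 27.576509511993383 ((142.0, 26.5), (53.0, 44.0), 90.0)
scene 1134.0 64.64741328630217 28.48398001175779 ((65.39706420898438, 23.661766052246094), (67.741943359375, 30.18375
[... 686 characters left out ...]
15673828, 105.9411849975586), (83.18971252441406, 63.059261322021484), 75.96376037597656)
side 20764.5 459.7580004334321 60.89287004262082 ((465.0, 64.5), (129.0, 184.0), 90.0)
side 366.0 186.01684881602912 13.789617486338798 ((187.20285034179688, 17.65416145324707), (37.471397399902344, 14.547187805175781), 82.23483276367188)
side 20996.0 220.89008223788656 74.60633771512033 ((222.8579864501953, 67.22762298583984), (145.27902221679688, 304.09417724609375), 86.42366790771484)
[[0.5985 0.1676 0.0743 0.0035]
 [0.5794 0.2464 0.0728 0.0018]]
[[0.5964 0.1686 0.0737]
 [0.5789 0.2466 0.0737]] [[0.5998 0.1665 0.0737]
 [0.5798 0.2437 0.0737]]
lip scene [[0.5438 0.1087 0.062 ]
 [0.4834 0.35   0.062 ]]
```

Run:
```python
import cv2
a=cv2.imread("pics/scene0.png"); b=cv2.imread("pics/side0.png")
cv2.imwrite("pics/z3.png",cv2.resize(a[190:320,140:280],None,fx=4.5,fy=4.5,interpolation=cv2.INTER_CUBIC))
cv2.imwrite("pics/z4.png",cv2.resize(b[280:405,255:400],None,fx=4.5,fy=4.5,interpolation=cv2.INTER_CUBIC))
```

```text
(no output)
```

View pics/z3.png

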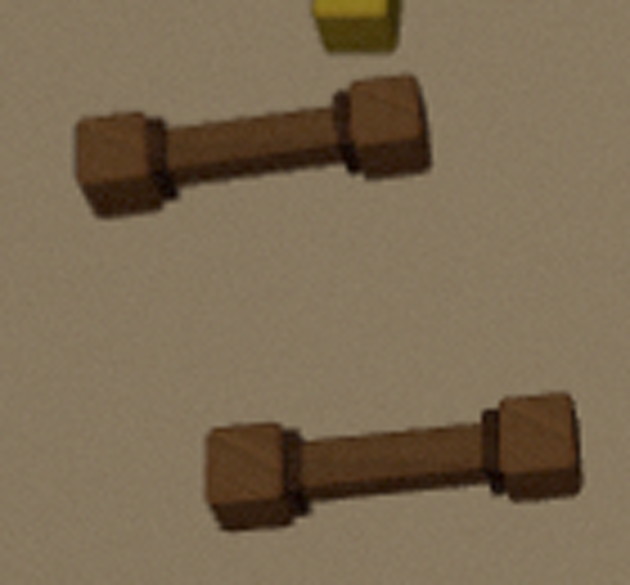

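View pics/z4.png

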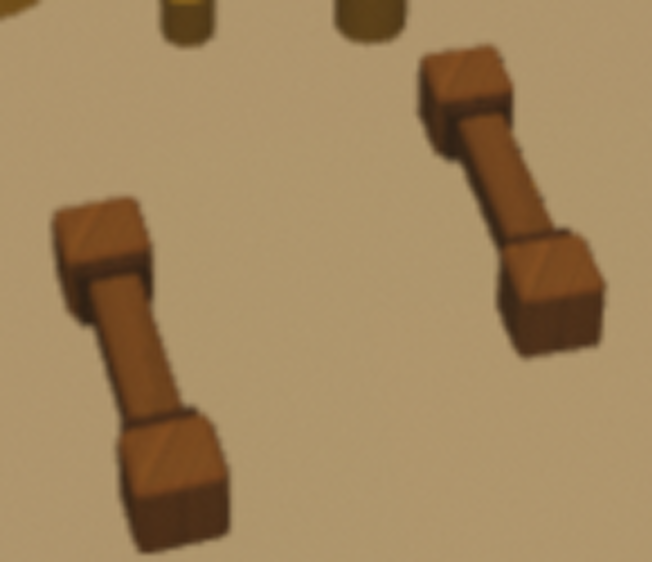

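Run:
```python
from plant import robot
from h import *
np.set_printoptions(precision=4,suppress=True)
ps,pd=robot.camera_params("scene"),robot.camera_params("side")
z3=lambda u:np.array(u)/4.5+[140,190]; z4=lambda u:np.array(u)/4.5+[255,280]
S=z3([(118,147),(389,112),(250,460),(540,431)]);D=z4([(173,455),(103,236),(551,268),(466,77)])
A=onz(ps,S,.04);B=onz(pd,D,.04);print(A,B,tri(ps,S,pd,D))
for i in(0,2):
  for P in(A,B,(A+B)/2):
    d=P[i+1]-P[i]; print(i,(P[i]+P[i+1])/2,np.linalg.norm(d),np.degrees(np.arctan2(d[1],d[0])))
s=robot.read_state();print(cv2.Rodrigues(np.array(s["orientation"]))[0])
```

```text
[[ 0.4422 -0.3513  0.04  ]
 [ 0.4251 -0.2192  0.04  ]
 [ 0.6139 -0.2703  0.04  ]
 [ 0.6031 -0.1379  0.04  ]] [[ 0.442  -0.3583  0.04  ]
 [ 0.4234 -0.2309  0.04  ]
 [ 0.6133 -0.2779  0.04  ]
 [ 0.6019 -0.1479  0.04  ]] [[ 0.441  -0.3533  0.0356  0.0031]
 [ 0.4221 -0.2214  0.0324  0.0036]
 [ 0.6133 -0.2722  0.0354  0.0033]
 [ 0.6021 -0.1395  0.0342  0.0037]]
0 [ 0.4337 -0.2853  0.04  ] 0.13315863137660386 97.35537526700989
0 [ 0.4327 -0.2946  0.04  ] 0.12876592430354775 98.31879080510157
0 [ 0.4332 -0.2899  0.04  ] 0.130957650690561 97.82900417929471
2 [ 0.6085 -0.2041  0.04  ] 0.13281747790455067 94.67903911546634
2 [ 0.6076 -0.2129  0.04  ] 0.13056523288677344 94.97683506986192
2 [ 0.608  -0.2085  0.04  ] 0.1316909107361368 94.82666382958175
[[ 0.9474 -0.0006  0.32  ]
 [-0.32   -0.0013  0.9474]
 [-0.0001 -1.     -0.0014]]
```

The two cameras disagree by about 9 mm at the tampers, so I'll check with the wrist camera. I'll go over the rack first and then to tamper 1.

Request:
carry_out --increments '[{"linear":[0.06,-0.03,-0.02],"yaw":0},{"linear":[0.11,-0.05,-0.045],"yaw":0},{"linear":[0.16,-0.05,-0.068],"yaw":0},{"linear":[0.21,-0.05,-0.09],"yaw":0},{"linear":[0.26,-0.05,-0.11],"yaw":0}]' --gripper 1

```text
t: 0.78
tool_pos: [0.404, 0.3792, 0.2759]
orientation: [-1.557, 0.256, -0.255]
force: [-0.2, 0.4, -0.6]
opening: 0.0931
```

Request:
carry_out --increments '[{"linear":[0.055,0,-0.022],"yaw":0},{"linear":[0.11,0,-0.045],"yaw":0},{"linear":[0.165,0,-0.068],"yaw":0},{"linear":[0.22,0,-0.09],"yaw":0},{"linear":[0.27,0,-0.11],"yaw":0}]'

```text
t: 1.4
tool_pos: [0.6258, 0.1868, 0.2756]
orientation: [-1.557, 0.257, -0.256]
force: [0.4, 0.4, 0.8]
opening: 0.0928
```

```bash
cat >> h.py <<'E'
def wrist(robot,name):
    import json
    p=robot.camera_params("wrist"); im=robot.read_camera("wrist"); cv2.imwrite(f"pics/{name}.png",im)
    json.dump({k:np.array(v).tolist() for k,v in p.items()},open(f"pics/{name}.json","w")); s=robot.read_state()
    print(s["t"],s["tool_pos"],s["q"],np.abs(s["dq"]).max()); return p,im
E
python3 -c "
from plant import robot
from h import *
wrist(robot,'w1')"
```

```text
1.45 [0.62937065 0.18157705 0.27438105] [ 0.2050085   0.26748491  1.24679073 -0.00420164  1.62838808 -1.03566099] 0.09811145046413641
```

View pics/w1.png

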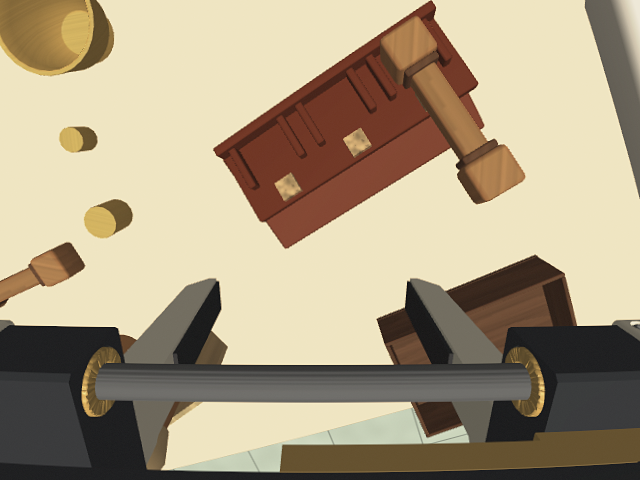

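The wrist view shows the rack clearly: the cork rests are at (288,186) and (357,141), and the lip runs from (214,151) to (433,2). I'll zoom in for a better measurement.

```bash
python3 -c "
import cv2
a=cv2.imread('pics/w1.png')
cv2.imwrite('pics/z5.png',cv2.resize(a[0:225,205:490],None,fx=2.66,fy=2.66,interpolation=cv2.INTER_CUBIC))"
```

```text
(no output)
```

View pics/z5.png

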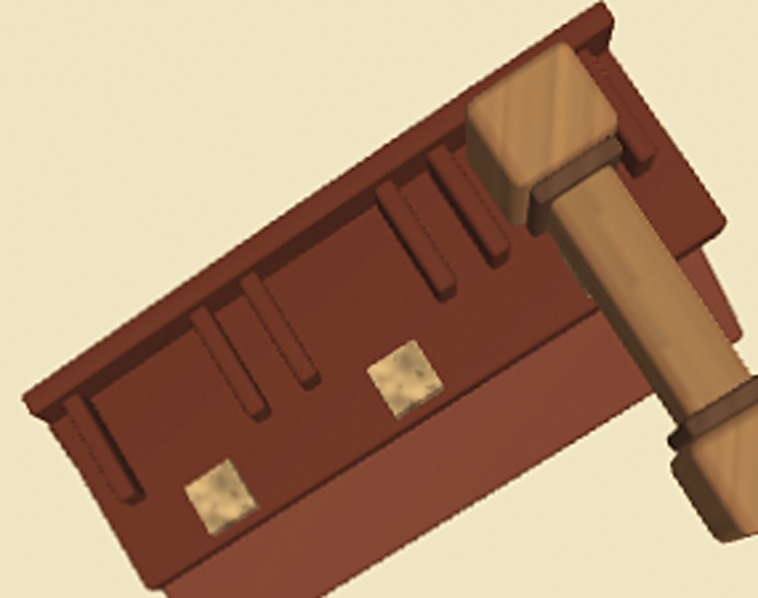

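Run:
```python
import json
from plant import robot
from h import *
np.set_printoptions(precision=4,suppress=True)
p=json.load(open("pics/w1.json")); z=lambda u:np.array(u)/2.66+[205,0]
C=onz(p,z([(221,496),(405,378)]),.0737); L=onz(p,z([(24,400),(604,3)]),.0619); B=onz(p,z([(153,588),(724,222)]),.071)
for n,P in(("cork",C),("lip",L),("back",B)):
    d=P[1]-P[0]; print(n,P,np.linalg.norm(d),np.degrees(np.arctan2(d[1],d[0])))
# board fit: known (board x,y,z)-> world
c,s=np.cos(np.radians(20)),np.sin(np.radians(20))
bp=np.array([(62,-80,8),(62,0,8),(76,-125,0),(76,125,0)])/1e3
loc=np.c_[c*bp[:,0]-s*bp[:,2],bp[:,1]]; W=np.r_[C,B][:,:2]
a=loc-loc.mean(0);b=W-W.mean(0)
th=np.arctan2((a[:,0]*b[:,1]-a[:,1]*b[:,0]).sum(),(a*b).sum()); R=np.array([[np.cos(th),-np.sin(th)],[np.sin(th),np.cos(th)]])
o=W.mean(0)-R@loc.mean(0); print("yaw",np.degrees(th),"origin",o,"res mm",1e3*(loc@R.T+o-W))
for n,y in(("right",-.08),("mid",0),("left",.08)):
    x=c*.086-s*.02; print(n,R@[x,y]+o,.045+s*.086+c*.02)
```

```text
cork [[0.5962 0.17   0.0737]
 [0.5771 0.2472 0.0737]] 0.07957541158536556 103.89506331765297
lip [[0.5398 0.1108 0.0619]
 [0.4795 0.3495 0.0619]] 0.2462562021076897 104.18751529757651
back [[0.6218 0.1327 0.071 ]
 [0.5613 0.3697 0.071 ]] 0.24463503202475986 104.31503301394045
yaw 14.321467701940799 origin [0.5227 0.2336] res mm [[ 0.0169 -0.1734]
 [-0.6625  0.0937]
 [ 0.9997 -2.5559]
 [-0.354   2.6356]]
right [0.6141 0.1744] 0.09320758474172568
mid [0.5944 0.2519] 0.09320758474172568
left [0.5746 0.3294] 0.09320758474172568
```

Request:
carry_out --increments '[{"linear":[-0.004,0,-0.056],"yaw":0.12},{"linear":[-0.008,0,-0.112],"yaw":0.24},{"linear":[-0.012,0,-0.17],"yaw":0.36},{"linear":[-0.016,0,-0.225],"yaw":0.48},{"linear":[-0.02,0,-0.28],"yaw":0.6}]'

```text
t: 2.08
tool_pos: [0.5185, -0.0782, 0.2752]
orientation: [-1.449, 0.728, -0.73]
force: [0.8, -1.4, 1.1]
opening: 0.0928
```

```bash
cat >> h.py <<'E'
def delta(robot,target,jaw_deg):
    s=robot.read_state(); R=cv2.Rodrigues(np.array(s["orientation"]))[0]; z=R[:,2]
    a=np.degrees(np.arctan2(z[1],z[0])); y=-(jaw_deg-a); y=(y+180)%360-180
    print("t %.2f pos"%s["t"],np.round(s["tool_pos"],4),"jaw %.2f"%a,"q",np.round(s["q"],2),"F",np.round(s["force"],2),"M",np.round(s["wrist_torque"],3),"op %.4f"%s["opening"])
    print("linear",np.round(R.T@(np.array(target)-s["tool_pos"]),4),"yaw %.3f (%.1f deg)"%(np.radians(y),y))
E
python3 -c "
from plant import robot
from h import *
delta(robot,(.4335,-.287,.25),7.8)"
```

```text
t 2.08 pos [ 0.5185 -0.0782  0.2752] jaw 36.48 q [-0.24 -0.09  1.62 -0.    1.61 -0.88] F [ 0.77 -1.43  1.07] M [-0.02  -0.008 -0.018] op 0.0928
linear [ 0.1173  0.0262 -0.1924] yaw 0.501 (28.7 deg)
```

Request:
carry_out --increments '[{"linear":[0.03,0.006,-0.05],"yaw":0.12},{"linear":[0.06,0.012,-0.1],"yaw":0.25},{"linear":[0.09,0.02,-0.15],"yaw":0.38},{"linear":[0.117,0.026,-0.192],"yaw":0.5},{"linear":[0.117,0.026,-0.192],"yaw":0.5}]'

```text
t: 2.7
tool_pos: [0.4318, -0.2889, 0.2491]
orientation: [-1.273, 1.112, -1.114]
force: [-0.3, 0.4, 0.0]
opening: 0.093
```

```bash
python3 -c "
from plant import robot
from h import *
delta(robot,(.4335,-.287,.25),7.8)
wrist(robot,'w2')"
```

```text
t 2.70 pos [ 0.4318 -0.2889  0.2491] jaw 7.50 q [-0.69 -0.1   1.68 -0.    1.56 -0.82] F [-0.25  0.37  0.05] M [-0.033  0.052  0.022] op 0.0930
linear [-0.0017 -0.0009  0.002 ] yaw -0.005 (-0.3 deg)
2.75 [ 0.43276834 -0.28733952  0.2495183 ] [-0.68240545 -0.09809903  1.67766822 -0.00341527  1.56099683 -0.81658633] 0.049814574035663126
```

View pics/w2.png

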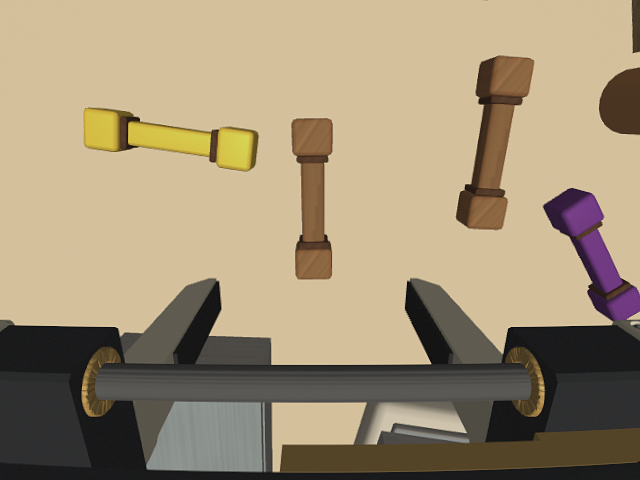

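Tamper 1 is at image x≈313, with its heads at rows ~137 and ~262. Tamper 2 has its heads at ~(507,75) and ~(483,212).

Run:
```python
import json
from h import *
np.set_printoptions(precision=4,suppress=True)
p=json.load(open("pics/w2.json")); im=cv2.imread("pics/w2.png")
H=onz(p,[(314,262),(312.5,137),(483,212),(507,75)],.04)
for i in(0,2):
    d=H[i+1]-H[i]; print(H[i],H[i+1],(H[i]+H[i+1])/2,np.linalg.norm(d),np.degrees(np.arctan2(d[1],d[0])))
print(onz(p,[(313,170),(313.5,230)],.032))
cv2.imwrite("pics/z6.png",cv2.resize(im[40:290,280:550],None,fx=2.4,fy=2.4,interpolation=cv2.INTER_CUBIC))
```

```text
[ 0.4396 -0.3508  0.04  ] [ 0.4211 -0.2219  0.04  ] [ 0.4303 -0.2864  0.04  ] 0.130303047105992 98.20271752636033
[ 0.6065 -0.2727  0.04  ] [ 0.5951 -0.1402  0.04  ] [ 0.6008 -0.2064  0.04  ] 0.1330588635730707 94.9160379032398
[[ 0.4258 -0.2545  0.032 ]
 [ 0.4347 -0.3177  0.032 ]]
```

View pics/z6.png

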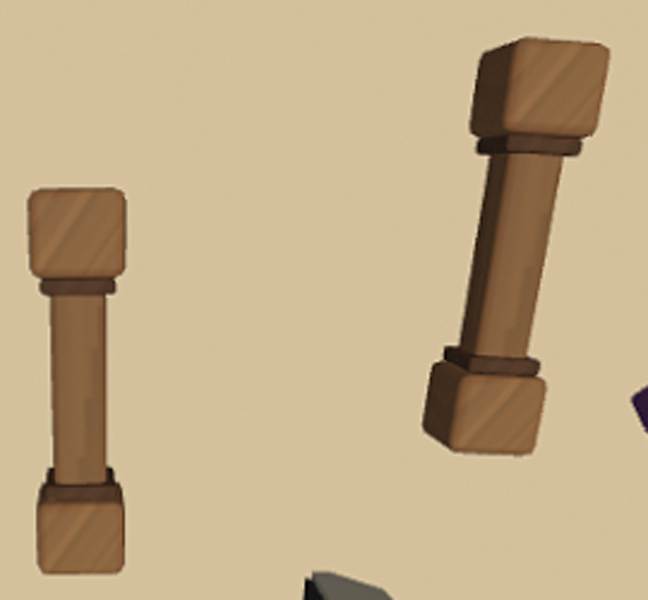

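```bash
python3 -c "
from plant import robot
from h import *
delta(robot,(.4315,-.287,.03),8.1)
import json
p=json.load(open('pics/w2.json'));H=onz(p,[(485,211.7),(511.7,76.7)],.04);d=H[1]-H[0];print(H.mean(0),np.linalg.norm(d),np.degrees(np.arctan2(d[1],d[0])))"
```

```text
t 2.75 pos [ 0.4328 -0.2873  0.2495] jaw 7.69 q [-0.68 -0.1   1.68 -0.    1.56 -0.82] F [-0.28 -0.18 -0.9 ] M [-0.058  0.062 -0.021] op 0.0928
linear [-0.0012  0.2195 -0.0008] yaw -0.007 (-0.4 deg)
[ 0.6042978  -0.20652374  0.04      ] 0.1314780997444023 93.71692875593588
```

Request:
carry_out --increments '[{"linear":[-0.001,0.06,-0.001],"yaw":-0.007},{"linear":[-0.001,0.12,-0.001],"yaw":-0.007},{"linear":[-0.001,0.175,-0.001],"yaw":-0.007},{"linear":[-0.001,0.215,-0.001],"yaw":-0.007},{"linear":[-0.001,0.235,-0.001],"yaw":-0.007}]'

```text
t: 3.38
tool_pos: [0.4306, -0.2844, 0.0118]
orientation: [-1.277, 1.105, -1.1]
force: [-0.3, -0.7, 0.4]
opening: 0.0929
```

```bash
python3 -c "
from plant import robot
from h import *
delta(robot,(.4315,-.287,.012),8.1)
wrist(robot,'w3')"
```

```text
t 3.38 pos [ 0.4306 -0.2844  0.0118] jaw 8.27 q [-0.68  0.13  1.91 -0.    1.11 -0.82] F [-0.32 -0.73  0.43] M [-0.031  0.002 -0.014] op 0.0929
linear [ 0.0027 -0.0002  0.0005] yaw 0.003 (0.2 deg)
3.425 [ 0.42975277 -0.28375641  0.01004361] [-0.6810285   0.13107148  1.90756056 -0.00329268  1.10799606 -0.82378625] 0.06922302299486431
```

View pics/w3.png

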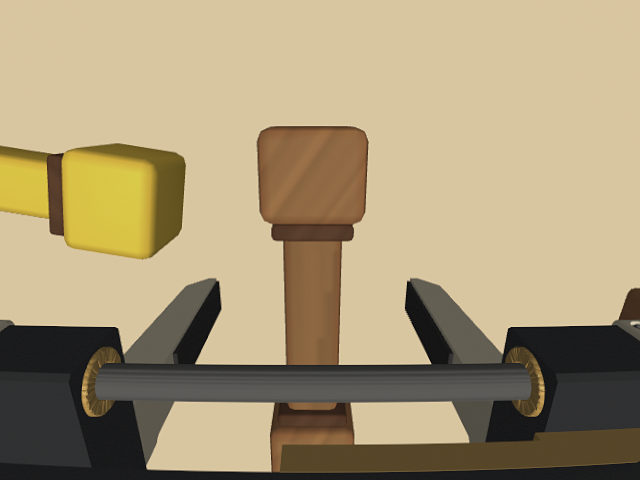

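The bar is centred between the fingers (bar x≈312). I'll make a small shift along the bar, then close.

Request:
carry_out --increments '[{"linear":[0.003,-0.002,0],"yaw":0},{"linear":[0.003,-0.002,0],"yaw":0}]'

```text
t: 3.68
tool_pos: [0.4313, -0.2868, 0.0134]
orientation: [-1.278, 1.104, -1.099]
force: [0.6, 0.2, 0.3]
opening: 0.093
```

Request:
carry_out --increments '[{"linear":[0,0,0],"yaw":0},{"linear":[0,0,0],"yaw":0},{"linear":[0,0,0],"yaw":0},{"linear":[0,0,0],"yaw":0},{"linear":[0,0,0],"yaw":0}]' --gripper 0 --newtons 40

```text
t: 4.3
tool_pos: [0.4312, -0.2868, 0.0133]
orientation: [-1.277, 1.105, -1.099]
force: [-0.9, 1.0, 0.7]
opening: 0.0476
```

```bash
python3 -c "
from plant import robot
from h import *
delta(robot,(.4315,-.287,.012),8.1)"
```

```text
t 4.30 pos [ 0.4312 -0.2868  0.0133] jaw 8.33 q [-0.68  0.13  1.9  -0.    1.11 -0.83] F [-0.89  1.03  0.67] M [-0.09   0.068 -0.009] op 0.0476
linear [0.0002 0.0013 0.0002] yaw 0.004 (0.2 deg)
```

Still closing, at about 72 mm/s.

Request:
carry_out --increments '[{"linear":[0,0,0],"yaw":0},{"linear":[0,0,0],"yaw":0},{"linear":[0,0,0],"yaw":0},{"linear":[0,0,0],"yaw":0}]'

```text
t: 4.8
tool_pos: [0.4312, -0.2868, 0.0133]
orientation: [-1.278, 1.105, -1.099]
force: [-0.5, 0.1, 0.1]
opening: 0.0237
```

```bash
python3 -c "
from plant import robot
from h import *
delta(robot,(.4315,-.287,.012),8.1)"
```

```text
t 4.80 pos [ 0.4312 -0.2868  0.0133] jaw 8.33 q [-0.68  0.13  1.9  -0.    1.11 -0.83] F [-0.49  0.09  0.13] M [-0.078  0.032  0.053] op 0.0237
linear [0.0002 0.0013 0.0003] yaw 0.004 (0.2 deg)
```

Request:
carry_out --increments '[{"linear":[0,-0.01,0],"yaw":0},{"linear":[0,-0.025,0],"yaw":0},{"linear":[0,-0.05,0],"yaw":0},{"linear":[0,-0.08,0],"yaw":0},{"linear":[0,-0.08,0],"yaw":0}]'

```text
t: 5.42
tool_pos: [0.4336, -0.2884, 0.0969]
orientation: [-1.277, 1.099, -1.105]
force: [-0.3, -0.1, -4.5]
opening: 0.0234
```

```bash
python3 -c "
from plant import robot
from h import *
delta(robot,(.4315,-.287,.012),8.1)
wrist(robot,'w4')
cv2.imwrite('pics/s4.png',cv2.resize(robot.read_camera('side')[200:400,200:400],None,fx=3,fy=3))
delta(robot,(.4315,-.287,.012),8.1)"
```

```text
t 5.42 pos [ 0.4336 -0.2884  0.0969] jaw 8.33 q [-0.68  0.02  1.85 -0.    1.27 -0.83] F [-0.27 -0.07 -4.49] M [-0.232  0.028 -0.02 ] op 0.0234
linear [-0.0021  0.0849 -0.0019] yaw 0.004 (0.2 deg)
5.475 [ 0.43255066 -0.28762874  0.09480174] [-0.68346285  0.01822021  1.85354004 -0.00305165  1.26972871 -0.82801757] 0.03952257151559201
t 5.53 pos [ 0.4316 -0.2869  0.0933] jaw 8.33 q [-0.68  0.02  1.86 -0.    1.27 -0.83] F [ 0.27  0.17 -4.44] M [-0.194  0.09   0.045] op 0.0234
linear [0.0001 0.0813 0.0002] yaw 0.004 (0.2 deg)
```

View pics/w4.png

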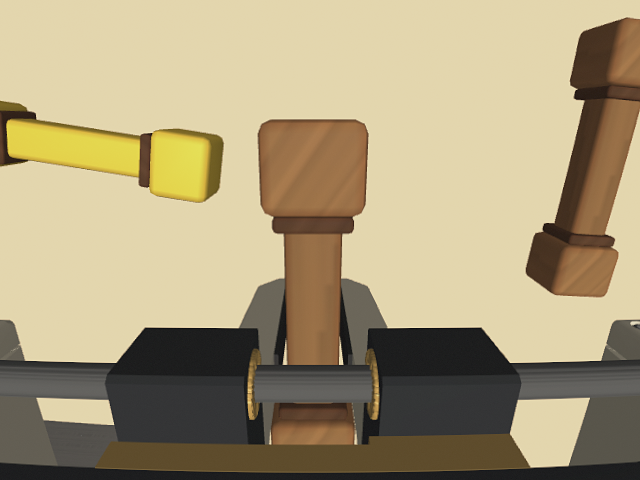

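View pics/s4.png

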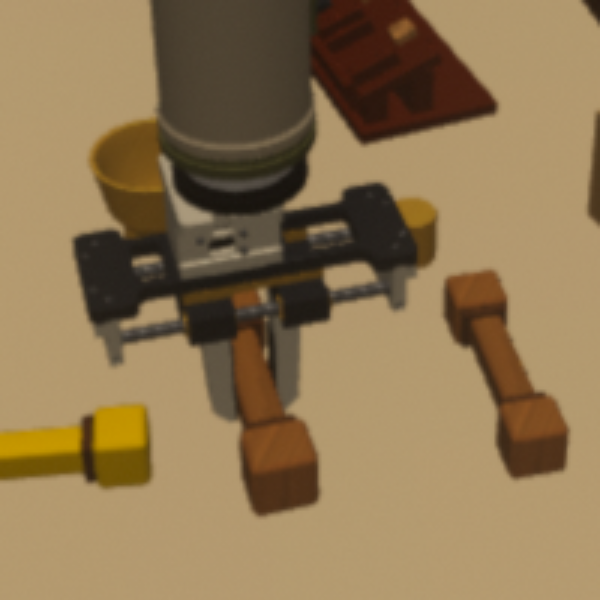

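Lifted and level. M_x of about −0.2 suggests the +y end is heavy. I'll average more readings to be sure.

```bash
cat >> h.py <<'E'
def feel(robot,n=8):
    M=[];F=[]
    for _ in range(n):
        robot.read_camera("wrist"); s=robot.read_state(); M.append(s["wrist_torque"]);F.append(s["force"])
    M=np.array(M);print("M",M.mean(0).round(3),"sd",M.std(0).round(3),"F",np.mean(F,0).round(2))
E
python3 -c "
from plant import robot
from h import *
feel(robot,8)
delta(robot,(.45,-.2,.25),8.1)"
```

```text
M [-0.209  0.018  0.007] sd [0.028 0.031 0.045] F [ 0.26  0.4  -4.11]
t 5.92 pos [ 0.4312 -0.2866  0.0926] jaw 8.33 q [-0.68  0.02  1.86 -0.    1.27 -0.83] F [-0.3   0.35 -3.86] M [-0.224  0.087  0.061] op 0.0239
linear [-0.0832 -0.1574  0.0303] yaw 0.004 (0.2 deg)
```

The averaged M_x is −0.209 ± 0.01 and F_z is about −4.1 N, so the heavy end is the +y end. Next I'll check how well the grip is centred along the bar, and the stop positions.

Run:
```python
import json
from plant import robot
from h import *
np.set_printoptions(precision=4,suppress=True)
p=json.load(open("pics/w3.json"));print(onz(p,[(313,175)],.04)-np.array([.4306,-.2844,0]))
p=json.load(open("pics/w4.json"));print(onz(p,[(313,168)],.0969+.0267)-np.array([.4336,-.2884,0]))
a=np.radians(14.25)
print("pre-mid",np.array([.5944,.2519])+.009*np.array([np.cos(a),np.sin(a)]))
delta(robot,(.54,.02,.22),60)
```

```text
[[-0.0101  0.0637  0.04  ]]
[[-0.0106  0.066   0.1236]]
pre-mid [0.6031 0.2541]
t 5.92 pos [ 0.4312 -0.2866  0.0926] jaw 8.33 q [-0.68  0.02  1.86 -0.    1.27 -0.83] F [-0.3   0.35 -3.86] M [-0.224  0.087  0.061] op 0.0239
linear [-0.2877 -0.1278  0.1514] yaw -0.902 (-51.7 deg)
```

Request:
carry_out --increments '[{"linear":[0,-0.035,0],"yaw":0},{"linear":[-0.02,-0.08,0.01],"yaw":-0.08},{"linear":[-0.05,-0.12,0.025],"yaw":-0.2},{"linear":[-0.09,-0.15,0.045],"yaw":-0.32},{"linear":[-0.13,-0.16,0.07],"yaw":-0.45}]' --newtons 50

```text
t: 6.55
tool_pos: [0.4838, -0.1473, 0.2553]
orientation: [-1.436, 0.759, -0.757]
force: [0.8, -0.1, -4.2]
opening: 0.0239
```

```bash
python3 -c "
from plant import robot
from h import *
delta(robot,(.603,.254,.25),104.2)"
```

```text
t 6.55 pos [ 0.4838 -0.1473  0.2553] jaw 34.30 q [-0.4  -0.14  1.7  -0.    1.58 -0.99] F [ 0.77 -0.07 -4.21] M [-0.15  -0.127 -0.014] op 0.0239
linear [-0.2643  0.0047  0.3246] yaw -1.220 (-69.9 deg)
```

Request:
carry_out --increments '[{"linear":[-0.025,0,0.035],"yaw":-0.13},{"linear":[-0.06,0,0.075],"yaw":-0.27},{"linear":[-0.095,0,0.115],"yaw":-0.41},{"linear":[-0.13,0,0.16],"yaw":-0.55},{"linear":[-0.165,0,0.205],"yaw":-0.69}]'

```text
t: 7.18
tool_pos: [0.5605, 0.1063, 0.2547]
orientation: [-1.561, 0.219, -0.217]
force: [-0.1, -1.0, -4.5]
opening: 0.0235
```

```bash
python3 -c "
from plant import robot
from h import *
delta(robot,(.603,.254,.2),104.2)"
```

```text
t 7.17 pos [0.5605 0.1063 0.2547] jaw 74.09 q [ 0.1   0.04  1.53 -0.    1.57 -1.19] F [-0.08 -0.95 -4.49] M [-0.089 -0.248  0.018] op 0.0235
linear [0.0005 0.0545 0.1538] yaw -0.526 (-30.1 deg)
```

Request:
carry_out --increments '[{"linear":[0,0,0.04],"yaw":-0.13},{"linear":[0,0.01,0.085],"yaw":-0.27},{"linear":[0,0.025,0.125],"yaw":-0.41},{"linear":[0,0.045,0.154],"yaw":-0.526},{"linear":[0,0.054,0.154],"yaw":-0.526}]'

```text
t: 7.8
tool_pos: [0.6016, 0.2561, 0.1979]
orientation: [-1.563, -0.194, 0.201]
force: [-1.1, -0.6, -3.8]
opening: 0.0234
```

Request:
carry_out --increments '[{"linear":[0,0,0],"yaw":0},{"linear":[0,0,0],"yaw":0}]'

```text
t: 8.05
tool_pos: [0.6018, 0.2553, 0.1984]
orientation: [-1.563, -0.193, 0.199]
force: [0.3, 0.3, -4.7]
opening: 0.0239
```

```bash
python3 -c "
from plant import robot
from h import *
wrist(robot,'w5')
delta(robot,(.603,.254,.087),104.2)"
```

```text
8.1 [0.60207567 0.25531697 0.19891209] [ 3.22865507e-01  2.91559830e-01  1.35489983e+00 -2.84901732e-04
  1.49860286e+00 -1.49750676e+00] 0.007268910524481798
t 8.10 pos [0.6021 0.2553 0.1989] jaw 104.30 q [ 0.32  0.29  1.35 -0.    1.5  -1.5 ] F [ 0.17  0.56 -3.11] M [ 0.039 -0.142  0.007] op 0.0237
linear [ 0.001   0.1119 -0.0014] yaw 0.002 (0.1 deg)
```

View pics/w5.png

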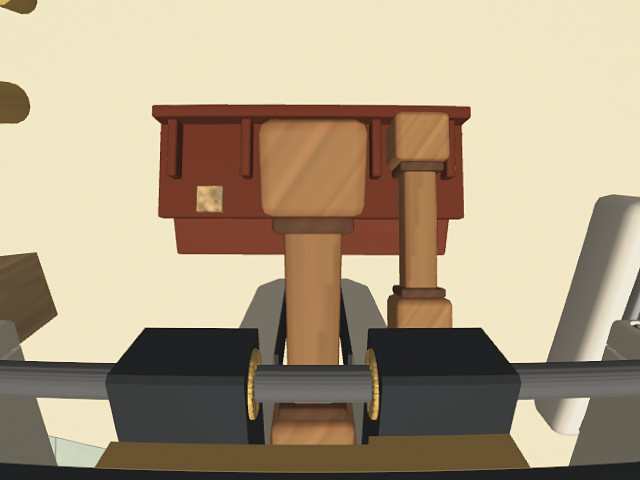

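The stall cheeks at columns 247 and 376 are centred (311.5) on the held head (313). M_y is about −0.15 to −0.25, which again puts the heavy end toward the lip. Lowering now.

Request:
carry_out --increments '[{"linear":[0.001,0.04,-0.001],"yaw":0},{"linear":[0.001,0.08,-0.001],"yaw":0},{"linear":[0.001,0.1,-0.001],"yaw":0},{"linear":[0.001,0.11,-0.001],"yaw":0},{"linear":[0.001,0.11,-0.001],"yaw":0}]'

```text
t: 8.72
tool_pos: [0.6033, 0.2544, 0.0895]
orientation: [-1.563, -0.193, 0.198]
force: [-0.4, 0.5, -3.1]
opening: 0.0238
```

```bash
python3 -c "
from plant import robot
from h import *
delta(robot,(.603,.254,.083),104.2)
wrist(robot,'w6'); cv2.imwrite('pics/s6.png',cv2.resize(robot.read_camera('side')[120:260,230:400],None,fx=4,fy=4,interpolation=2))"
```

```text
t 8.72 pos [0.6033 0.2544 0.0895] jaw 104.28 q [ 0.32  0.37  1.46 -0.    1.31 -1.5 ] F [-0.37  0.53 -3.12] M [ 0.093 -0.115  0.003] op 0.0238
linear [-0.0003  0.0065 -0.0003] yaw 0.001 (0.1 deg)
8.775 [0.60382071 0.25462756 0.09036416] [ 3.21020746e-01  3.74306202e-01  1.45653906e+00 -2.99987735e-04
  1.31234228e+00 -1.49910758e+00] 0.011934501587095268
```

View pics/s6.png

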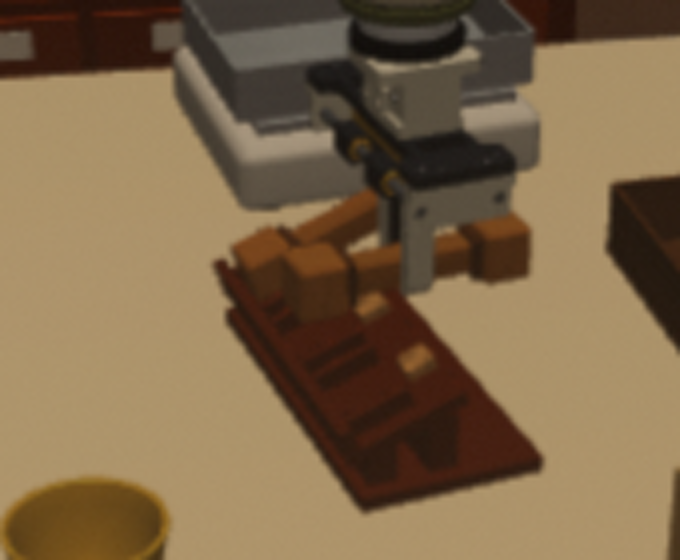

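View pics/w6.png

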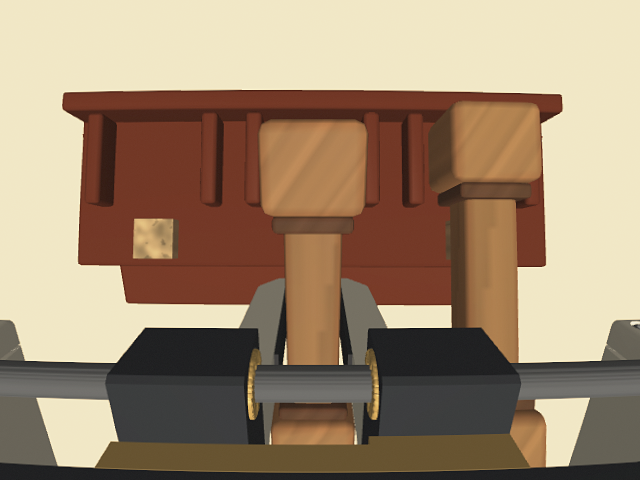

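The head sits level over the middle stall, between its cheeks (columns 247–375) and just inside the lip. I'll go down to the cork contact, then loosen so the heavy end tips down.

Request:
carry_out --increments '[{"linear":[0,0.003,0],"yaw":0},{"linear":[0,0.005,0],"yaw":0},{"linear":[0,0.007,0],"yaw":0},{"linear":[0,0.007,0],"yaw":0}]'

```text
t: 9.32
tool_pos: [0.6038, 0.2547, 0.0835]
orientation: [-1.562, -0.195, 0.197]
force: [-0.1, 0.4, -3.4]
opening: 0.0238
```

Request:
carry_out --increments '[{"linear":[0,0,0],"yaw":0},{"linear":[0,0,0],"yaw":0},{"linear":[0,0,0],"yaw":0},{"linear":[0,0,0],"yaw":0}]' --newtons 5

```text
t: 9.82
tool_pos: [0.6039, 0.2547, 0.0838]
orientation: [-1.562, -0.195, 0.197]
force: [-3.1, -0.6, 2.0]
opening: 0.0238
```

```bash
python3 -c "
from plant import robot
from h import *
delta(robot,(.603,.254,.083),104.2)
wrist(robot,'w7'); cv2.imwrite('pics/s7.png',cv2.resize(robot.read_camera('side')[120:260,230:400],None,fx=4,fy=4,interpolation=2))"
```

```text
t 9.82 pos [0.6039 0.2547 0.0838] jaw 104.30 q [ 0.32  0.38  1.46 -0.    1.3  -1.5 ] F [-3.15 -0.58  1.99] M [-0.15   0.502  0.   ] op 0.0238
linear [-0.001   0.0008 -0.0005] yaw 0.002 (0.1 deg)
9.875 [0.60387878 0.25472192 0.08382381] [ 3.21139135e-01  3.80738454e-01  1.46104655e+00 -3.18139269e-04
  1.30106994e+00 -1.49910424e+00] 0.00189348764940346
```

View pics/s7.png

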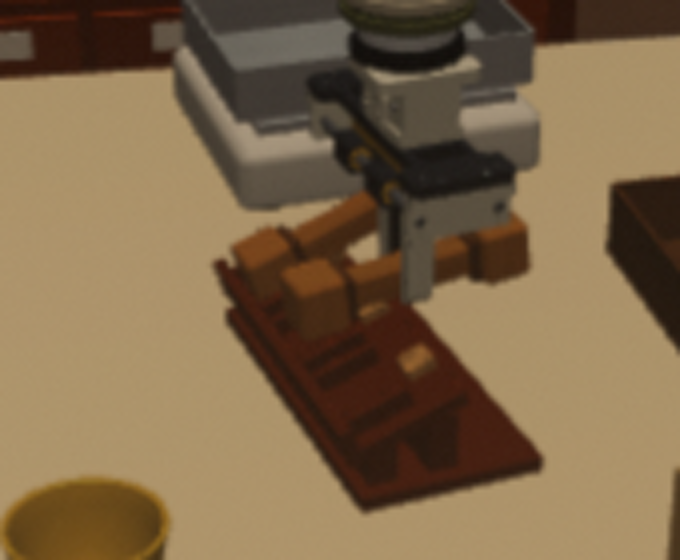

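View pics/w7.png

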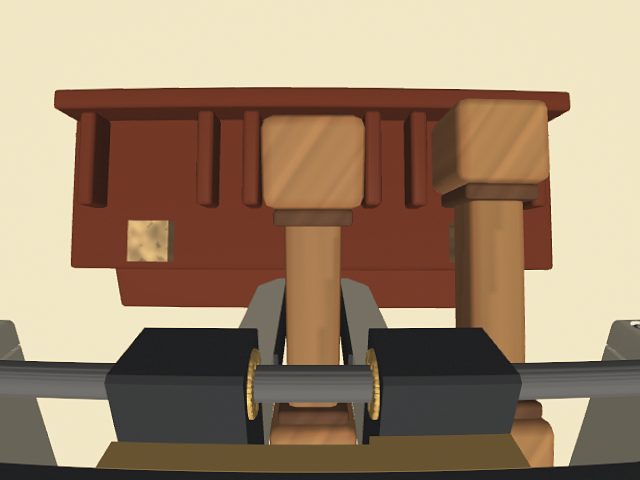

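It has tipped partly, with the bar bearing on the cork. I'll raise a few mm at minimum grip so it can keep tipping.

Request:
carry_out --increments '[{"linear":[0,-0.002,0],"yaw":0},{"linear":[0,-0.004,0],"yaw":0},{"linear":[0,-0.006,0],"yaw":0},{"linear":[0,-0.006,0],"yaw":0}]' --newtons 3

```text
t: 10.42
tool_pos: [0.604, 0.2548, 0.0897]
orientation: [-1.562, -0.195, 0.197]
force: [-1.3, 0.1, -1.6]
opening: 0.0239
```

```bash
python3 -c "
from plant import robot
from h import *
delta(robot,(.603,.254,.083),104.2)
wrist(robot,'w8'); cv2.imwrite('pics/s8.png',cv2.resize(robot.read_camera('side')[120:260,230:400],None,fx=4,fy=4,interpolation=2))"
```

```text
t 10.43 pos [0.604  0.2548 0.0897] jaw 104.30 q [ 0.32  0.37  1.46 -0.    1.31 -1.5 ] F [-1.31  0.13 -1.56] M [-0.039  0.219 -0.033] op 0.0239
linear [-0.0011  0.0067 -0.0005] yaw 0.002 (0.1 deg)
10.475 [0.60397566 0.25477241 0.08968108] [ 3.21163989e-01  3.74987682e-01  1.45699625e+00 -3.14277722e-04
  1.31067276e+00 -1.49912386e+00] 0.0015504646393171982
```

View pics/s8.png

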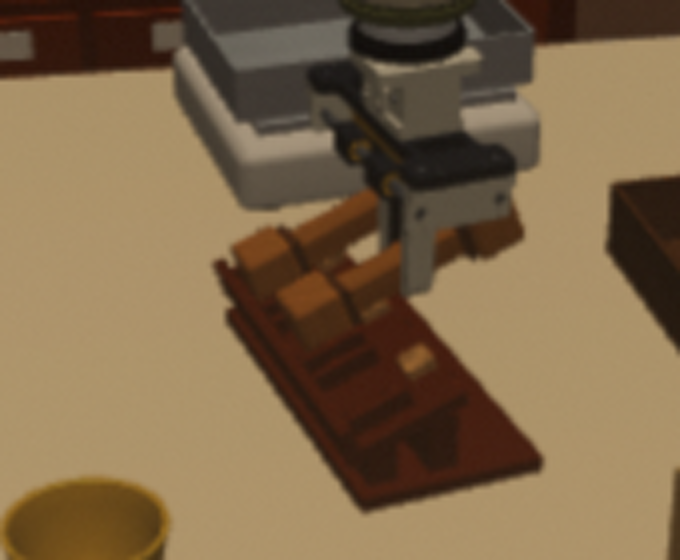

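View pics/w8.png

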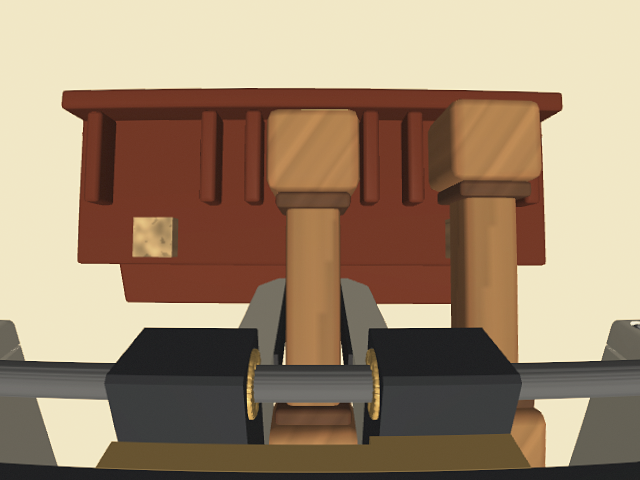

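The tamper is now nearly parallel to tamper_c, with its head in the stall, so I'll release it to a modest opening.

Request:
carry_out --increments '[{"linear":[0,0,0],"yaw":0},{"linear":[0,0,0],"yaw":0},{"linear":[0,0,0],"yaw":0},{"linear":[0,0,0],"yaw":0}]' --gripper 0.5

```text
t: 11.02
tool_pos: [0.6041, 0.2548, 0.0898]
orientation: [-1.562, -0.195, 0.197]
force: [-0.3, 0.3, 0.6]
opening: 0.0462
```

```bash
python3 -c "
from plant import robot
from h import *
delta(robot,(.603,.254,.2),104.2)
wrist(robot,'w9'); cv2.imwrite('pics/s9.png',cv2.resize(robot.read_camera('side')[120:260,230:400],None,fx=4,fy=4,interpolation=2))"
```

```text
t 11.03 pos [0.6041 0.2548 0.0898] jaw 104.30 q [ 0.32  0.37  1.46 -0.    1.31 -1.5 ] F [-0.3   0.28  0.6 ] M [ 0.076  0.037 -0.007] op 0.0462
linear [-0.0013 -0.1102 -0.0006] yaw 0.002 (0.1 deg)
11.075 [0.60403408 0.25476626 0.08978127] [ 3.21127261e-01  3.74889883e-01  1.45692629e+00 -3.15029462e-04
  1.31070181e+00 -1.49912621e+00] 0.002141114023143466
```

View pics/s9.png

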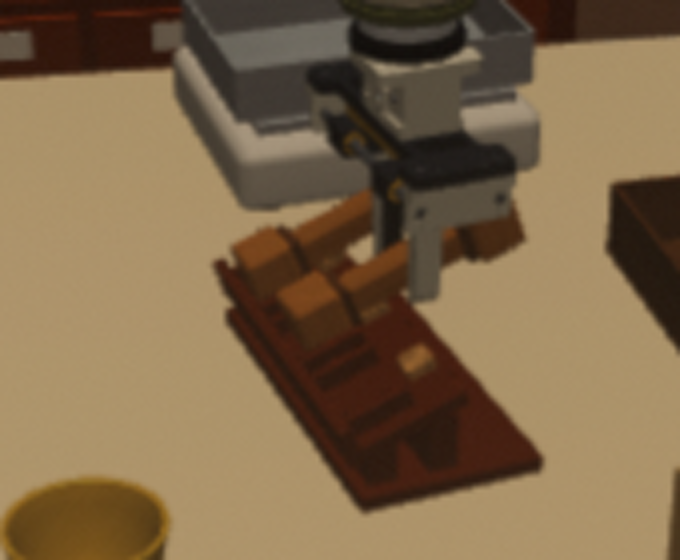

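View pics/w9.png

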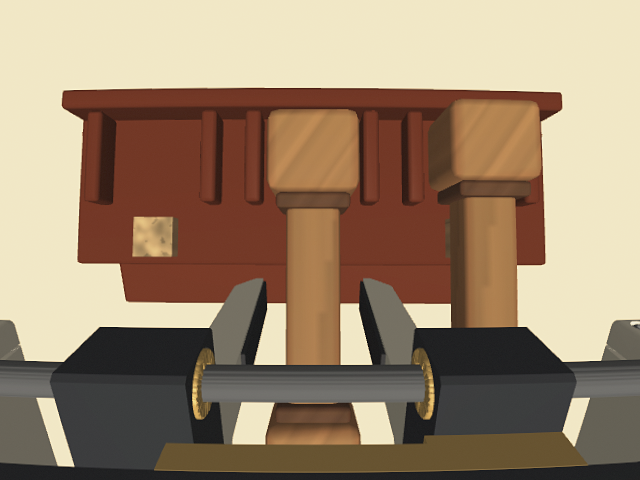

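The first tamper is free and resting in the middle stall, a few mm up-slope of where tamper_c sits. I'll back straight up.

Request:
carry_out --increments '[{"linear":[0,-0.02,0],"yaw":0},{"linear":[0,-0.06,0],"yaw":0},{"linear":[0,-0.11,0],"yaw":0},{"linear":[0,-0.15,0],"yaw":0},{"linear":[0,-0.16,0],"yaw":0}]'

```text
t: 11.75
tool_pos: [0.606, 0.2555, 0.2557]
orientation: [-1.561, -0.201, 0.19]
force: [-0.4, -0.5, 0.7]
opening: 0.0464
```

```bash
python3 -c "
from plant import robot
from h import *
wrist(robot,'w10')
delta(robot,(.605,-.2065,.25),4)"
```

```text
11.8 [0.60563005 0.25539435 0.25480004] [ 3.21271413e-01  2.70464412e-01  1.27854745e+00 -3.10491537e-04
  1.58699630e+00 -1.49913914e+00] 0.054637472810741786
t 11.80 pos [0.6056 0.2554 0.2548] jaw 104.30 q [ 0.32  0.27  1.28 -0.    1.59 -1.5 ] F [-0.07 -0.41  0.83] M [ 0.053  0.03  -0.014] op 0.0465
linear [-0.1147  0.0041 -0.4474] yaw 1.751 (100.3 deg)
```

View pics/w10.png

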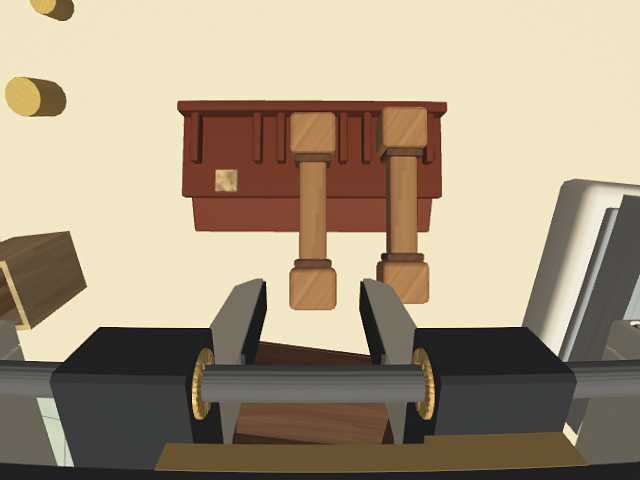

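Request:
carry_out --increments '[{"linear":[-0.015,-0.005,-0.05],"yaw":0.15},{"linear":[-0.028,-0.01,-0.1],"yaw":0.32},{"linear":[-0.04,-0.01,-0.155],"yaw":0.5},{"linear":[-0.054,-0.01,-0.21],"yaw":0.68},{"linear":[-0.068,-0.01,-0.265],"yaw":0.86}]' --gripper 1

```text
t: 12.42
tool_pos: [0.6041, -0.0198, 0.2626]
orientation: [-1.514, 0.481, -0.484]
force: [0.6, -0.1, -0.1]
opening: 0.0907
```

```bash
python3 -c "
from plant import robot
from h import *
delta(robot,(.605,-.2065,.25),4)"
```

```text
t 12.43 pos [ 0.6041 -0.0198  0.2626] jaw 54.70 q [-0.12  0.13  1.43  0.    1.59 -1.07] F [ 0.62 -0.08 -0.14] M [ 0.019 -0.05  -0.016] op 0.0907
linear [ 0.1086  0.0123 -0.1519] yaw 0.885 (50.7 deg)
```

Request:
carry_out --increments '[{"linear":[0.025,0,-0.035],"yaw":0.18},{"linear":[0.05,0,-0.07],"yaw":0.36},{"linear":[0.075,0.005,-0.105],"yaw":0.54},{"linear":[0.1,0.01,-0.14],"yaw":0.72},{"linear":[0.108,0.012,-0.152],"yaw":0.885}]'

```text
t: 13.05
tool_pos: [0.603, -0.2086, 0.2476]
orientation: [-1.236, 1.166, -1.162]
force: [0.2, 0.3, -0.2]
opening: 0.0932
```

Request:
carry_out --increments '[{"linear":[0,0,0],"yaw":0}]'

```text
t: 13.18
tool_pos: [0.602, -0.2094, 0.2457]
orientation: [-1.236, 1.169, -1.16]
force: [-0.1, 0.1, 0.1]
opening: 0.0928
```

```bash
python3 -c "
from plant import robot
from h import *
wrist(robot,'w11')
delta(robot,(.605,-.2065,.25),4)"
```

```text
13.225 [ 0.60199262 -0.20871937  0.24559143] [-0.41549823  0.22846359  1.34407909  0.00224995  1.57409756 -0.47866825] 0.02458267803598023
t 13.22 pos [ 0.602  -0.2087  0.2456] jaw 3.62 q [-0.42  0.23  1.34  0.    1.57 -0.48] F [ 0.74 -0.07 -0.14] M [-0.01   0.088 -0.049] op 0.0931
linear [-0.002  -0.0044  0.0031] yaw -0.007 (-0.4 deg)
```

View pics/w11.png

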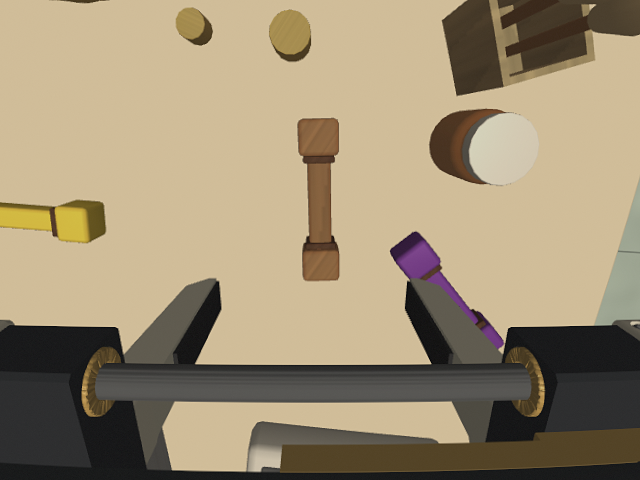

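Run:
```python
import json
from h import *
from plant import robot
np.set_printoptions(precision=4,suppress=True)
p=json.load(open("pics/w11.json")); im=cv2.imread("pics/w11.png")
cv2.imwrite("pics/z7.png",cv2.resize(im[100:300,250:400],None,fx=3,fy=3,interpolation=cv2.INTER_CUBIC))
H=onz(p,[(321.2,265),(318.5,137)],.04);d=H[1]-H[0];print(H.mean(0),np.linalg.norm(d),np.degrees(np.arctan2(d[1],d[0])))
delta(robot,(H.mean(0)[0],H.mean(0)[1],.0125),np.degrees(np.arctan2(d[1],d[0]))-90)
```

```text
[ 0.6074 -0.2057  0.04  ] 0.1323497579032396 94.96156359951331
t 13.22 pos [ 0.602  -0.2087  0.2456] jaw 3.62 q [-0.42  0.23  1.34  0.    1.57 -0.48] F [ 0.74 -0.07 -0.14] M [-0.01   0.088 -0.049] op 0.0931
linear [-0.0017  0.2331  0.0064] yaw -0.023 (-1.3 deg)
```

View pics/z7.png

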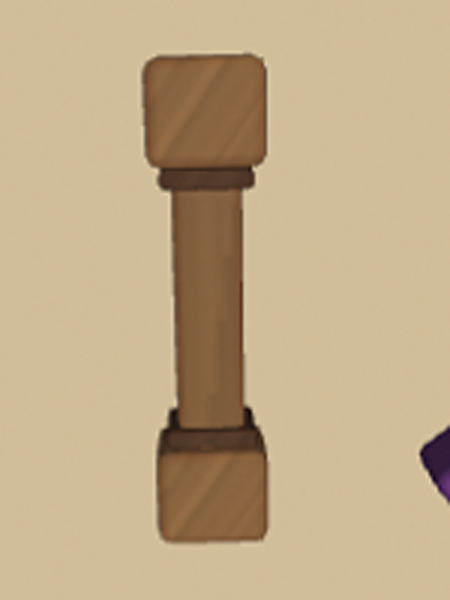

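The head centres are at (318,136) and (321,265), so tamper 2's middle is about (0.607, −0.206). Descending.

Request:
carry_out --increments '[{"linear":[-0.001,0.06,0.005],"yaw":-0.02},{"linear":[-0.001,0.12,0.006],"yaw":-0.023},{"linear":[-0.001,0.175,0.006],"yaw":-0.023},{"linear":[-0.001,0.215,0.006],"yaw":-0.023},{"linear":[-0.001,0.232,0.006],"yaw":-0.023}]'

```text
t: 13.85
tool_pos: [0.6048, -0.2042, 0.01]
orientation: [-1.252, 1.152, -1.133]
force: [-0.2, 0.4, 0.7]
opening: 0.0928
```

Request:
carry_out --increments '[{"linear":[0,0,0],"yaw":0}]'

```text
t: 13.98
tool_pos: [0.6048, -0.2035, 0.0099]
orientation: [-1.253, 1.151, -1.131]
force: [0.5, 0.1, 0.2]
opening: 0.0931
```

```bash
python3 -c "
from plant import robot
from h import *
wrist(robot,'w12')
delta(robot,(.607,-.2057,.0125),4.9)"
```

```text
14.025 [ 0.60511275 -0.20356432  0.01059535] [-0.40630355  0.43330623  1.53917324  0.00280709  1.17978505 -0.49984908] 0.017896723390729872
t 14.03 pos [ 0.6051 -0.2036  0.0106] jaw 5.30 q [-0.41  0.43  1.54  0.    1.18 -0.5 ] F [-0.11  0.49  0.33] M [-0.082  0.056  0.016] op 0.0930
linear [ 0.0023 -0.0019  0.0017] yaw 0.007 (0.4 deg)
```

View pics/w12.png

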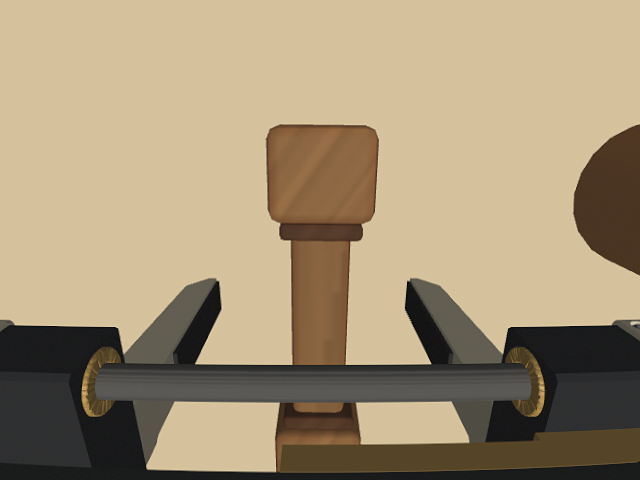

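Request:
carry_out --increments '[{"linear":[0.0025,-0.002,0.003],"yaw":0.007},{"linear":[0.0025,-0.002,0.003],"yaw":0.007},{"linear":[0.0025,-0.002,0.003],"yaw":0.007},{"linear":[0.0025,-0.002,0.003],"yaw":0.007},{"linear":[0.0025,-0.002,0.003],"yaw":0.007}]' --gripper 0 --newtons 40

```text
t: 14.65
tool_pos: [0.6082, -0.2058, 0.0125]
orientation: [-1.25, 1.156, -1.137]
force: [0.6, 0.3, -0.5]
opening: 0.0479
```

Request:
carry_out --increments '[{"linear":[0,0,0],"yaw":0},{"linear":[0,0,0],"yaw":0},{"linear":[0,0,0],"yaw":0},{"linear":[0,0,0],"yaw":0},{"linear":[0,0,0],"yaw":0}]'

```text
t: 15.28
tool_pos: [0.6082, -0.2058, 0.0125]
orientation: [-1.25, 1.156, -1.137]
force: [-0.8, 0.5, 0.3]
opening: 0.0242
```

```bash
python3 -c "
from plant import robot
from h import *
delta(robot,(.607,-.2057,.0125),4.9)"
```

```text
t 15.28 pos [ 0.6082 -0.2058  0.0125] jaw 4.90 q [-0.41  0.44  1.53  0.    1.19 -0.49] F [-0.83  0.5   0.28] M [ 0.007  0.032 -0.054] op 0.0242
linear [-0.0002 -0.     -0.0012] yaw -0.000 (-0.0 deg)
```

Request:
carry_out --increments '[{"linear":[0,-0.01,0],"yaw":0},{"linear":[0,-0.025,0],"yaw":0},{"linear":[0,-0.05,0],"yaw":0},{"linear":[0,-0.08,0],"yaw":0},{"linear":[0,-0.08,0],"yaw":0}]'

```text
t: 15.9
tool_pos: [0.6115, -0.2073, 0.0968]
orientation: [-1.247, 1.15, -1.142]
force: [0.0, 0.5, -4.2]
opening: 0.0239
```

```bash
python3 -c "
from plant import robot
from h import *
robot.read_camera('wrist'); feel(robot,8); wrist(robot,'w13')
delta(robot,(.607,-.2057,.0125),4.9)"
```

```text
M [0.117 0.073 0.007] sd [0.029 0.022 0.016] F [ 0.16  0.09 -4.8 ]
16.4 [ 0.60851767 -0.2061234   0.09166235] [-0.40789491  0.35016631  1.48431789  0.0027188   1.3192339  -0.49401906] 0.005190441661703276
t 16.40 pos [ 0.6085 -0.2061  0.0917] jaw 4.90 q [-0.41  0.35  1.48  0.    1.32 -0.49] F [-0.21 -0.23 -4.28] M [0.121 0.031 0.012] op 0.0242
linear [ 0.0001  0.0792 -0.0007] yaw -0.000 (-0.0 deg)
```

View pics/w13.png

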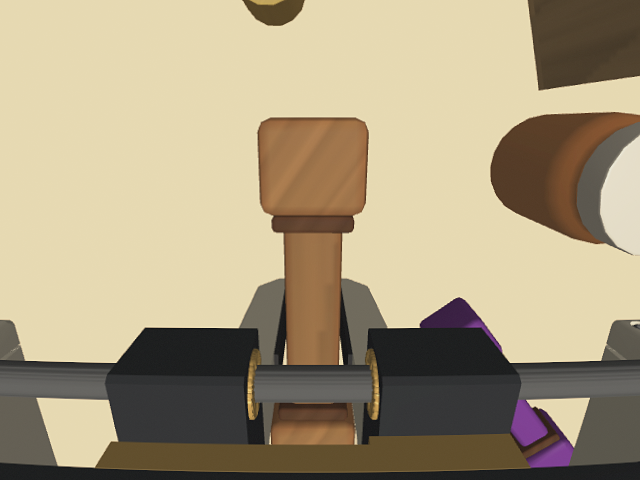

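M_x is now +0.117 ± 0.01, with F_z about −4.8 N, so this tamper's heavy end is at −y. It must be turned the other way (jaw to −75.75°).

Request:
carry_out --increments '[{"linear":[0,-0.04,0],"yaw":0},{"linear":[0,-0.09,0],"yaw":0.04},{"linear":[-0.015,-0.135,0],"yaw":0.12},{"linear":[-0.045,-0.16,0],"yaw":0.24},{"linear":[-0.085,-0.165,0],"yaw":0.38}]' --newtons 50

```text
t: 17.02
tool_pos: [0.6041, -0.1229, 0.2606]
orientation: [-1.053, 1.434, -1.42]
force: [-0.1, 0.9, -5.5]
opening: 0.0237
```

```bash
python3 -c "
from plant import robot
from h import *
delta(robot,(.622,.1764,.25),-75.75)"
```

```text
t 17.02 pos [ 0.6041 -0.1229  0.2606] jaw -17.21 q [-0.29  0.17  1.38  0.    1.59  0.01] F [-0.09  0.86 -5.49] M [ 0.101 -0.047  0.012] op 0.0237
linear [-0.2912  0.0122 -0.0714] yaw 1.022 (58.5 deg)
```

Request:
carry_out --increments '[{"linear":[-0.04,0,-0.01],"yaw":0.15},{"linear":[-0.085,0,-0.02],"yaw":0.3},{"linear":[-0.13,0,-0.032],"yaw":0.45},{"linear":[-0.175,0,-0.043],"yaw":0.6},{"linear":[-0.22,0,-0.054],"yaw":0.75}]'

```text
t: 17.65
tool_pos: [0.6177, 0.1047, 0.2618]
orientation: [-0.513, 1.94, -1.926]
force: [0.7, 0.0, -3.8]
opening: 0.0236
```

```bash
python3 -c "
from plant import robot
from h import *
delta(robot,(.622,.1764,.2),-75.75)"
```

```text
t 17.65 pos [0.6177 0.1047 0.2618] jaw -60.47 q [0.08 0.19 1.35 0.01 1.6  1.14] F [ 0.72  0.03 -3.8 ] M [ 0.005 -0.089  0.047] op 0.0236
linear [-0.0392  0.0621 -0.0598] yaw 0.267 (15.3 deg)
```

Request:
carry_out --increments '[{"linear":[-0.025,0.01,-0.03],"yaw":0.14},{"linear":[-0.039,0.03,-0.06],"yaw":0.267},{"linear":[-0.039,0.05,-0.06],"yaw":0.267},{"linear":[-0.039,0.062,-0.06],"yaw":0.267},{"linear":[-0.039,0.062,-0.06],"yaw":0.267}]'

```text
t: 18.27
tool_pos: [0.6211, 0.1753, 0.1987]
orientation: [-0.268, 2.098, -2.086]
force: [0.4, 0.2, -4.2]
opening: 0.0238
```

```bash
python3 -c "
from plant import robot
from h import *
feel(robot,4)
wrist(robot,'w14')
cv2.imwrite('pics/s14.png',cv2.resize(robot.read_camera('scene')[180:330,360:530],None,fx=4,fy=4,interpolation=2))
delta(robot,(.622,.1764,.09),-75.75)"
```

```text
M [ 0.019 -0.058  0.01 ] sd [0.016 0.011 0.03 ] F [ 0.13 -0.09 -4.56]
18.525 [0.62249016 0.17601186 0.20147319] [0.19262612 0.26890639 1.37710992 0.00648327 1.49718876 1.5152068 ] 0.0031493563763040355
t 18.57 pos [0.6224 0.1761 0.2013] jaw -75.80 q [0.19 0.27 1.38 0.01 1.5  1.52] F [ 0.02 -0.36 -4.  ] M [ 0.017 -0.004 -0.024] op 0.0236
linear [1.000e-04 1.113e-01 4.000e-04] yaw -0.001 (-0.0 deg)
```

View pics/w14.png

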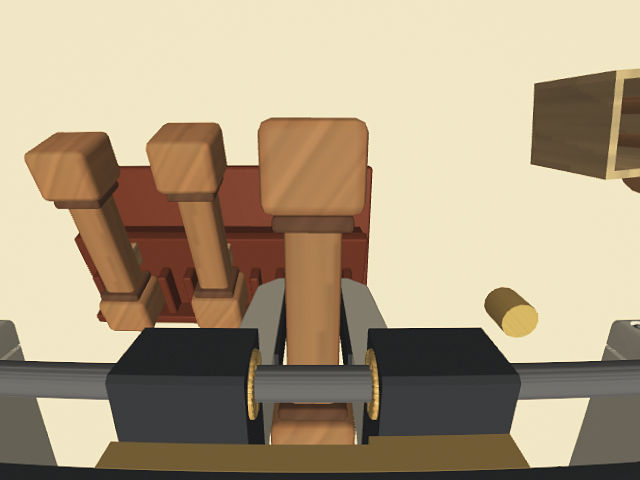

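View pics/s14.png

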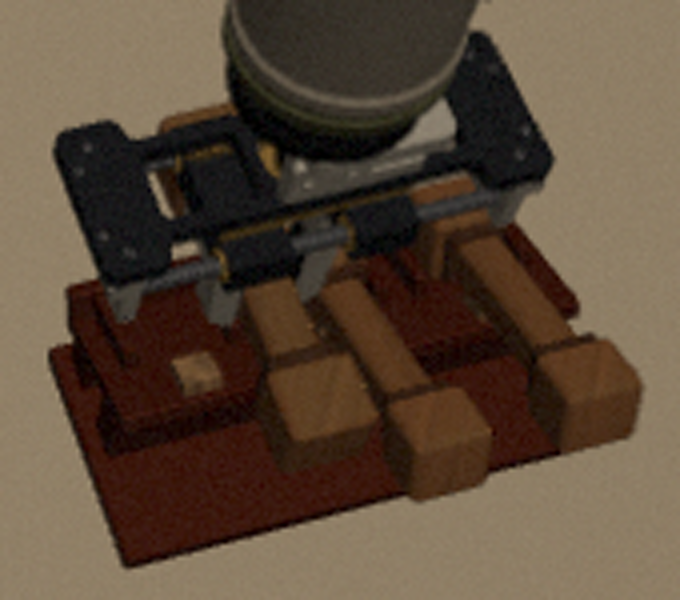

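The two pick-up readings came from almost the same pose (−0.209 and +0.117). That fits ±0.163 N m with a −0.046 bias, which matches the stated 0.16. The weak reading here (M_y −0.058) is consistent with a bias that turns with the jaw angle: fitting my empty-gripper readings predicts about +0.16 at this angle, so the true M_y is about −0.2, still heavy end to the lip. Lowering.

Request:
carry_out --increments '[{"linear":[0,0.04,0],"yaw":0},{"linear":[0,0.08,0],"yaw":0},{"linear":[0,0.1,0],"yaw":0},{"linear":[0,0.11,0],"yaw":0},{"linear":[0,0.11,0],"yaw":0}]'

```text
t: 19.2
tool_pos: [0.6224, 0.1768, 0.0918]
orientation: [-0.262, 2.097, -2.084]
force: [-0.0, -0.3, -4.7]
opening: 0.0237
```

```bash
python3 -c "
from plant import robot
from h import *
delta(robot,(.622,.1764,.087),-75.75)
wrist(robot,'w15'); cv2.imwrite('pics/s15.png',cv2.resize(robot.read_camera('side')[120:260,230:400],None,fx=4,fy=4,interpolation=2))
cv2.imwrite('pics/c15.png',cv2.resize(robot.read_camera('scene')[180:330,360:530],None,fx=4,fy=4,interpolation=2))"
```

```text
t 19.20 pos [0.6224 0.1768 0.0918] jaw -75.80 q [0.19 0.35 1.48 0.01 1.31 1.52] F [-0.04 -0.35 -4.74] M [-0.007 -0.049  0.009] op 0.0237
linear [0.0004 0.0048 0.0003] yaw -0.001 (-0.0 deg)
19.25 [0.62292108 0.17690981 0.09267688] [0.19387827 0.35047355 1.48193857 0.00666764 1.30926807 1.51509377] 0.012346162389503828
```

View pics/s15.png

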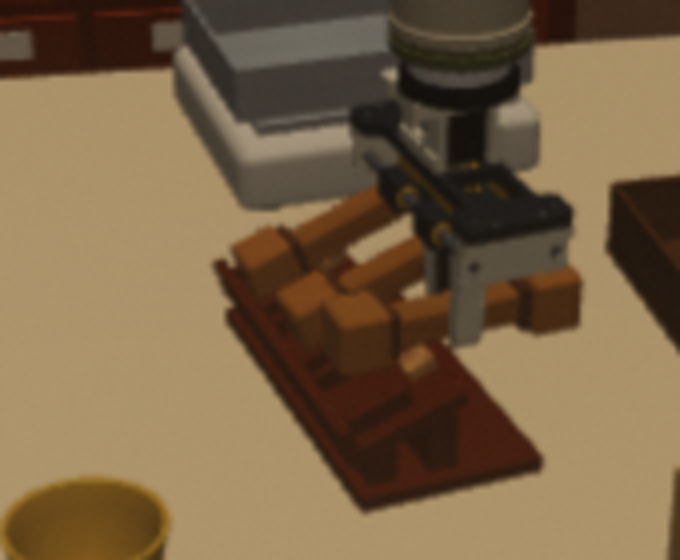

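View pics/w15.png

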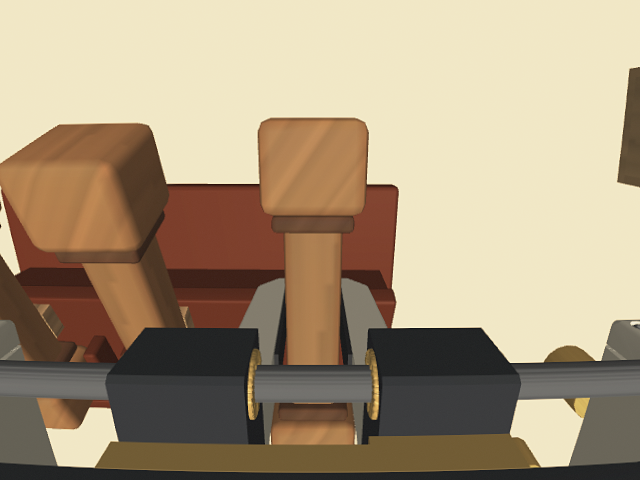

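View pics/c15.png

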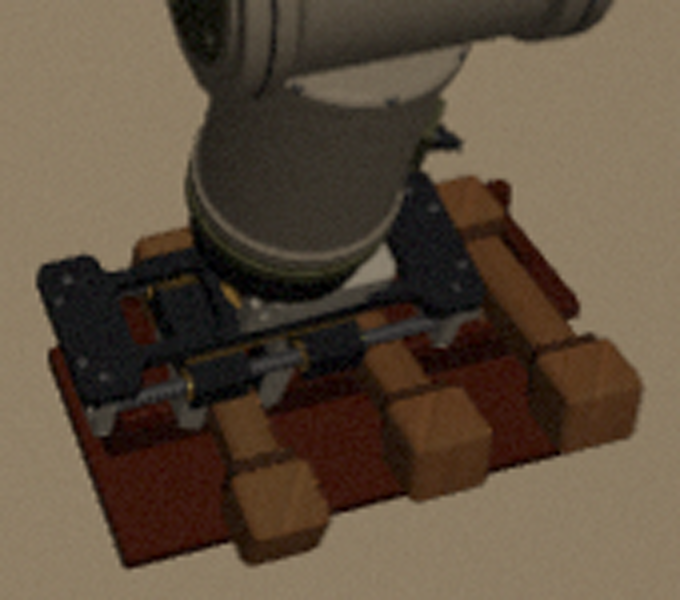

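Run:
```python
import json
from h import *
np.set_printoptions(precision=4,suppress=True)
p=json.load(open("pics/w15.json"))
X=onz(p,[(395,292)],.071)[0][:2]; a=np.radians(14.25)
ex=np.array([np.cos(a),np.sin(a)]);ey=np.array([-np.sin(a),np.cos(a)])
for o in(np.array([.5227,.2336]),):
    print(X,(X-o)@ex,(X-o)@ey, "tcp board",(np.array([.6226,.1768])-o)@ex,(np.array([.6226,.1768])-o)@ey)
p=json.load(open("pics/w10.json"))  # check middle tamper & corks from w10
print([( (x[:2]-o)@ex,(x[:2]-o)@ey) for x in onz(p,[(227,181)],.0737)])
```

```text
[0.6275 0.1324] 0.07667130186454806 -0.12392317478652957 tcp board 0.08284466083565796 -0.07964302964494004
[(np.float64(0.05606248318854882), np.float64(-0.07932633330988494))]
```

The lateral position checks out: TCP at board y −79.6 mm, and the right board edge measured at −124 mm against −125 nominal. Lower a little, then loosen.

Request:
carry_out --increments '[{"linear":[0,0.002,0],"yaw":0},{"linear":[0,0.004,0],"yaw":0},{"linear":[0,0.006,0],"yaw":0},{"linear":[0,0.006,0],"yaw":0}]'

```text
t: 19.85
tool_pos: [0.623, 0.177, 0.0869]
orientation: [-0.26, 2.096, -2.083]
force: [-0.2, 0.6, -3.6]
opening: 0.0233
```

Request:
carry_out --increments '[{"linear":[0,0,0],"yaw":0},{"linear":[0,0,0],"yaw":0},{"linear":[0,0,0],"yaw":0},{"linear":[0,0,0],"yaw":0}]' --newtons 5

```text
t: 20.35
tool_pos: [0.6232, 0.177, 0.0871]
orientation: [-0.26, 2.096, -2.083]
force: [-0.4, -0.0, -0.7]
opening: 0.0238
```

```bash
python3 -c "
from plant import robot
from h import *
delta(robot,(.622,.1764,.087),-75.75)
cv2.imwrite('pics/s16.png',cv2.resize(robot.read_camera('side')[120:260,230:400],None,fx=4,fy=4,interpolation=2))"
```

```text
t 20.35 pos [0.6232 0.177  0.0871] jaw -75.79 q [0.19 0.36 1.49 0.01 1.3  1.52] F [-0.37 -0.02 -0.71] M [-0.113  0.312 -0.036] op 0.0238
linear [0.0013 0.0001 0.0003] yaw -0.001 (-0.0 deg)
```

View pics/s16.png

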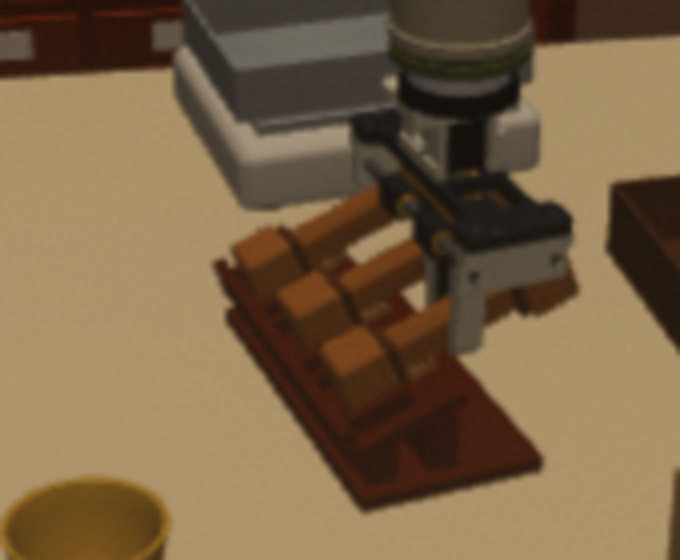

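It tipped lip-end down on its own, which confirms the heavy end. I'll ease it up 4 mm at 3 N, then release.

Request:
carry_out --increments '[{"linear":[0,-0.002,0],"yaw":0},{"linear":[0,-0.004,0],"yaw":0},{"linear":[0,-0.004,0],"yaw":0}]' --newtons 3

```text
t: 20.78
tool_pos: [0.6231, 0.177, 0.0912]
orientation: [-0.26, 2.096, -2.083]
force: [-1.3, 0.9, -2.1]
opening: 0.0244
```

Request:
carry_out --increments '[{"linear":[0,0,0],"yaw":0},{"linear":[0,0,0],"yaw":0},{"linear":[0,0,0],"yaw":0},{"linear":[0,0,0],"yaw":0}]' --gripper 0.5

```text
t: 21.28
tool_pos: [0.6233, 0.1771, 0.0914]
orientation: [-0.26, 2.096, -2.082]
force: [0.2, -0.4, -0.1]
opening: 0.0466
```

```bash
python3 -c "
from plant import robot
from h import *
delta(robot,(.622,.1764,.087),-75.75)
cv2.imwrite('pics/s17.png',cv2.resize(robot.read_camera('side')[120:260,230:400],None,fx=4,fy=4,interpolation=2))"
```

```text
t 21.27 pos [0.6233 0.1771 0.0914] jaw -75.80 q [0.19 0.35 1.48 0.01 1.31 1.52] F [ 0.23 -0.39 -0.09] M [-0.022  0.136  0.031] op 0.0466
linear [0.0014 0.0044 0.0004] yaw -0.001 (-0.0 deg)
```

View pics/s17.png

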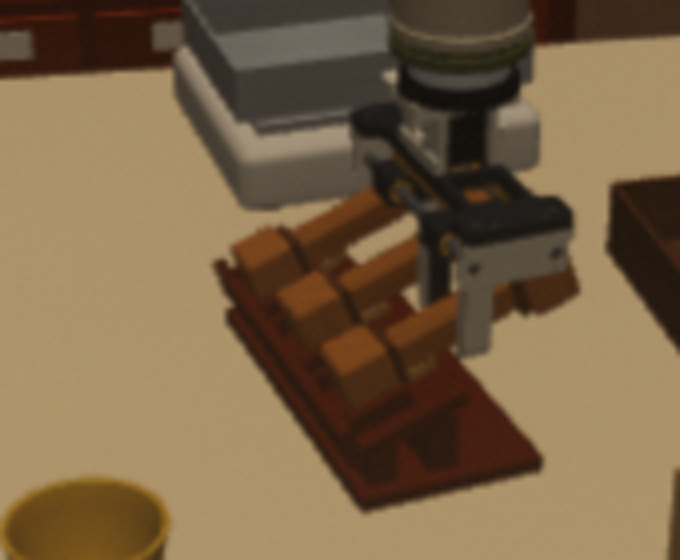

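Released: F≈0, and the empty-gripper M_y of +0.136 here matches the predicted bias. Retreating upward, then looking.

Request:
carry_out --increments '[{"linear":[0,-0.02,0],"yaw":0},{"linear":[0,-0.06,0],"yaw":0},{"linear":[0,-0.11,0],"yaw":0},{"linear":[0,-0.16,0],"yaw":0},{"linear":[0,-0.2,0],"yaw":0}]'

```text
t: 21.95
tool_pos: [0.6237, 0.1758, 0.296]
orientation: [-0.255, 2.095, -2.08]
force: [0.3, 0.2, 0.1]
opening: 0.0465
```

Request:
carry_out --increments '[{"linear":[0.05,0,0],"yaw":0},{"linear":[0.1,0,0],"yaw":0},{"linear":[0.14,0,0],"yaw":0},{"linear":[0.14,0,0],"yaw":0}]'

```text
t: 22.45
tool_pos: [0.4864, 0.1412, 0.2972]
orientation: [-0.253, 2.094, -2.079]
force: [0.2, 0.2, 0.6]
opening: 0.0465
```

```bash
python3 -c "
from plant import robot
from h import *
delta(robot,(.622,.1764,.087),-75.75)
wrist(robot,'w18')
cv2.imwrite('pics/scene18.png',robot.read_camera('scene'));cv2.imwrite('pics/side18.png',robot.read_camera('side'))
cv2.imwrite('pics/s18.png',cv2.resize(cv2.imread('pics/side18.png')[120:260,230:400],None,fx=4,fy=4,interpolation=2))"
```

```text
t 22.45 pos [0.4864 0.1412 0.2972] jaw -75.79 q [ 0.18 -0.15  1.64  0.01  1.65  1.5 ] F [0.17 0.25 0.55] M [-0.052  0.168 -0.006] op 0.0465
linear [-0.1386  0.2113  0.0004] yaw -0.001 (-0.0 deg)
22.5 [0.48773969 0.14143102 0.29726592] [ 0.17642287 -0.1482891   1.63777005  0.00660299  1.64412639  1.49975531] 0.05132976034194607
```

View pics/w18.png

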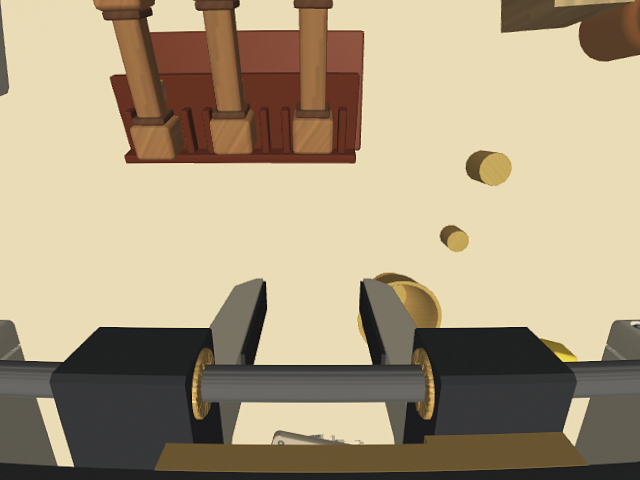

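View pics/s18.png

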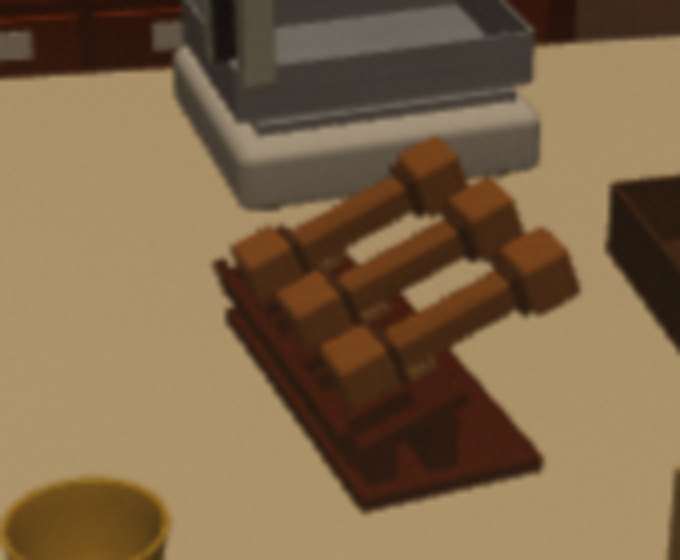

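View pics/scene18.png

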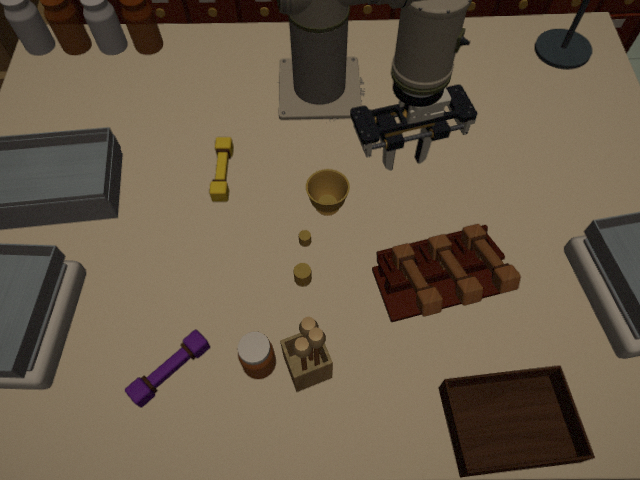

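All three tampers lie parallel in the rack and nothing else has moved visibly. One numeric check of the seating follows.

```bash
python3 -c "
import cv2
a=cv2.imread('pics/w18.png');cv2.imwrite('pics/z8.png',cv2.resize(a[0:180,85:375],None,fx=2.7,fy=2.7,interpolation=2))
a=cv2.imread('pics/scene18.png');cv2.imwrite('pics/z9.png',cv2.convertScaleAbs(cv2.resize(a[215:325,360:530],None,fx=4.7,fy=4.7,interpolation=2),alpha=1.8))"
```

```text
(no output)
```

View pics/z8.png

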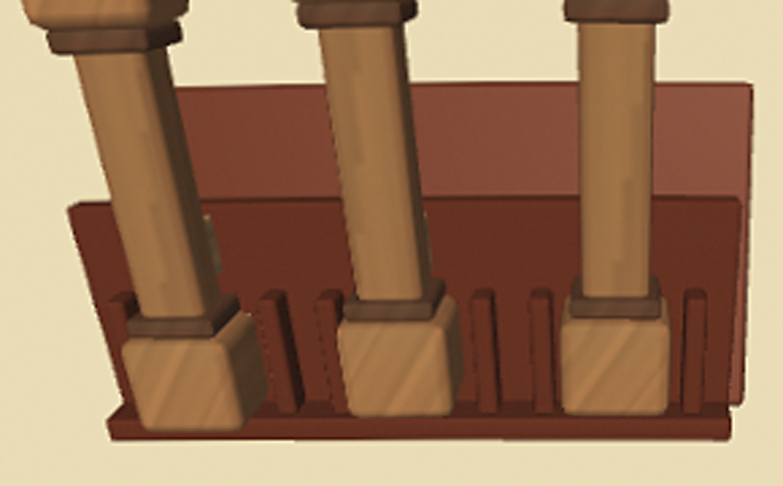

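View pics/z9.png

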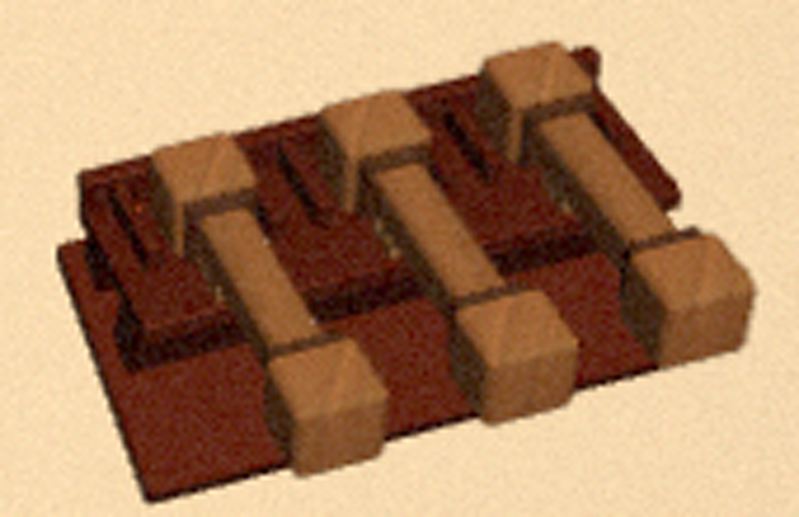

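Run:
```python
import json,time
from plant import robot
from h import *
p=json.load(open("pics/w18.json"));o=np.array([.5227,.2336]);a=np.radians(14.25);ex=np.array([np.cos(a),np.sin(a)]);ey=np.array([-np.sin(a),np.cos(a)])
for x in onz(p,np.array([(192,384),(400,366),(615,366)])/2.7+[85,0],.089): print("lower head board-horizontal mm (seated 4.2):",((x[:2]-o)@ex*1e3).round(1),((x[:2]-o)@ey*1e3).round(1))
a=cv2.imread('pics/side18.png')[140:240,280:380].astype(int)
for _ in range(8): b=robot.read_camera('side')
b=b[140:240,280:380].astype(int); print("rack change side",np.abs(cv2.blur((b-a).astype(np.float32),(5,5))).max())
A=cv2.imread('pics/scene0.png');B=robot.read_camera('scene'); 
D=cv2.blur(cv2.absdiff(A,B),(5,5)).max(2)[190:400,230:360]; print("bystander region change",D.max())
print(robot.read_state()["t"]); robot.close_job()
```

```text
lower head board-horizontal mm (seated 4.2): 7.2 74.9
lower head board-horizontal mm (seated 4.2): 13.0 -2.1
lower head board-horizontal mm (seated 4.2): 12.7 -79.7
rack change side 8.12
bystander region change 99
23.05
the job is handed in; nothing more can be done
```

Run:
```python
import cv2,numpy as np
D=cv2.blur(cv2.absdiff(cv2.imread('pics/scene0.png'),cv2.imread('pics/scene18.png')),(5,5)).max(2)
ys,xs=np.where(D[190:400,230:360]>25); print(xs.min()+230,xs.max()+230,ys.min()+190,ys.max()+190)
print("without removed tampers:",D[170:400,275:350].max(),D[325:400,230:350].max())
```

```text
230 270 206 302
without removed tampers: 7 8
```

I put both tampers in the rack with their heavy ends at the lip, one in the middle stall and one in the right stall. I handed the job in at about 23 s of the 64 s; no verdict is reported.

- **Finding the heavy ends:** lifted by the middle in almost the same pose, the tampers gave −0.209 and +0.117 N m. That is about ±0.16 plus a sensor bias, so the first was heavy at its +y end and the second at its −y end. I turned each accordingly, and both tipped lip-end down by themselves when I loosened the grip.
- **Seating:** in the last pictures both lie parallel to tamper_c, between their cheeks and free of the gripper. By camera their lower heads sit about 6 mm further up the slope than tamper_c's. Against the nominal seated point they read about 8–9 mm up the slope and about 2 mm to the side, within the 20 mm limit.
- **Stillness and bystanders:** the rack view was steady over the last 0.4 s, with only noise-level change. The mortar, weights, jar and brush pot show no change from the start.
- **Checks that disagreed:**
    - Over the rack, the second tamper's moment was only −0.058 N m, because the sensor bias changes with jaw angle. The empty gripper read +0.136 to +0.168 there, which explains it.
    - The first comparison for moved objects gave a large change of 99. It came only from the places where the two tampers had lain.
    - The scene and side cameras disagreed by up to about 12 mm at the tampers, so I used the wrist camera for the grasps.

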